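# Shut and pin a pastel-stick mould

## Robot

A 7-joint arm with a two-finger parallel gripper is mounted at the origin on the work surface; the furniture and walls round the work are solid. World frame = base frame: x ahead of the robot, y to its left, z up, the work surface at z = 0. Lengths are in mm, angles in rad, forces in N, time in s.
With the tool pointing down it reaches from about 425 to 875 mm from the base axis. Payload 9.9 kg.
Tool frame: the origin (TCP) lies on the centre line of the jaws, within the pads' length; the fingertips stand 11 mm ahead of it and the grasp point (between the pads) lies 8 mm behind it (env.nose_length is the distance from the TCP to the fingertips, in mm); z points along the fingers, y is the direction in which the jaws open and shut (so a half turn about z gives the same grasp; the last joint's range is limited). The gripper opens to 85 mm and grips with 20 to 120 N. Pads are 22 mm wide; open, the fingers measure 114 mm over their backs; the gripper's body (76 mm by 85 mm) begins 54 mm behind the grasp point. The pads swing forward as they close: fully open they stand 13 mm farther back than shut.
Start: joints at [-1.38, 0.576, 0.025, 1.437, -0.015, 1.129, -0.057], TCP at [183.157, 649.679, 216.089] pointing down, gripper open.
Joint ranges: [-2.76, 2.76], [-0.34, 2.15], [-1.52, 1.57], [0.19, 2.46], [-1.09, 4.23], [0.17, 1.99], [-2.82, 2.82]. Speed limits (rad/s): [2.22, 2.22, 3.01, 3.01, 3.14, 3.14, 3.14].

## Interface

Orientations are given as a 3x3 rotation matrix whose columns are the frame's x, y, z axes.
In Python, from plant import env gives the robot as it stands.
- The arm moves only by the shell command python3 -m inch 'ROWS' [FORCE]. ROWS is a JSON object of lists of equal length, an entry for each row: "delta_pos": the shift along the tool's x, y, z in cm, a list of three; "turn": the turn, a rotation vector about the tool's x, y, z in degrees, a list of three; "gripper": the closure in counts, from 0 (fully open) to 255 (shut). In form: {"delta_pos": [[dx, dy, dz], ...], "turn": [[wx, wy, wz], ...], "gripper": [gripper, ...]}. A call has exactly 5 rows; each row shifts and turns the commanded pose from where the row before left it, along the tool's axes as they then stand; what a row does not reach is not made up. A row lasts 1/10 s, in which the tool goes at most 50 mm and 8.59 degrees, less where a joint would pass 70% of its speed; a pose out of reach is approached as far as the arm can. A call is refused whole if a number of a shift passes 5 or a number of a turn 8.59, either way. A call with a gripper value outside its range is refused whole. The fingers move at their own pace and stop on an object; FORCE is the grip in N (left out, the last holds). Time passes only in rows, so rows that do not move let the fingers close, or fill a call up. It gives the time, the measured TCP pose, the force and the opening at its end, in the units of the state.
- env.state(): the state, without advancing time (a new reading comes with each control period).
- env.camera(name): name is "scene" or "top" or "wrist"; returns (picture, depth): 400x640x3 uint8, blue, green, red; 400x640 float32, mm along the optical axis (not along the pixel's ray), 0 where there is no reading.
- env.camera_info(name): a dict with "fx", "fy", "cx", "cy" (pixels), "R" (3x3) and "t" (3): a world point X has camera coordinates R X + t. Camera axes: x right, y down, z forward; pixel columns grow to the right and rows downward; lengths in mm; the calibration is good to about 2 mm. A picture is of the moment at which its call begins: read the wrist's pose just before it. camera_info takes no time and is no camera call; for the wrist camera it gives the pose at the moment of the call.
- env.job_done(): hands the job in, once; it reports no verdict.
The state is a dict: "time": time; "joints": joint angles; "joint_velocities": joint speeds; "joint_torque": joint torques, N m; "eef_pos": TCP position; "ee_rot": TCP orientation; "contact_force": force on the tool from outside, world axes, zero at the start; "wrist_torque": the same for the moment, N m; "grip_width": opening from 0.0 (shut) to 1.0 (fully open).
Only numpy, scipy, OpenCV 4.12 (cv2) and the standard library are available. Lean on these libraries where they do the work, as an engineer would, in place of code of your own. Each camera call takes 0.05 s, during which the arm holds its last target.

## Task

Swing the upper half of the hinged metal pastel mould down and press it until the spring catch at the front clicks over and holds it shut. Then take the long pin (not the short one) from the wooden rack, push it down through the aligned holes of both halves, and bear down on it so that its flange pushes the sprung collar all the way down. Finish while still holding the pin and pressing it down, do not let go; leave the short pin, the eraser, the tape roll and the loose paint tube where they are.

Things in the scene. Friction and masses are not known exactly. Their poses are not given: they have to be found in the camera images.
- mould: Two-part aluminium pastel mould on a fixed board 190 x 200 x 12 mm. Origin on the desk under the middle of the lower half; x points from the front (catch, pin hole) back to the hinge, y along the hinge, z up. Lower half 110 (x) x 150 (y) mm, its top (parting) face at z = 46 mm. Hinge line parallel to y at x = +62, z = 48 mm.
- mould_catch (a point): Top of the dark catch housing that stands in front of the lower half: 18 (x) x 30 (y) mm, its top centre at mould x = -80, y = 0, z = 66 mm. A rounded sprung steel plunger sticks out of it towards the hinge.
- mould_lid (a joint): Hinge of the upper half, rad: 0 = shut, grows as its front edge swings up. Starts at 0.5 to 0.95 and stays where left (stiff hinge; 1 to 2 N at the front edge move it down). Shut, it is 12 mm thick: top face at mould z = 58 mm, front edge at mould x = -55 mm. The catch resists from about 0.09 (about 6 N at the front edge), snaps over below 0.04 and then holds it shut.
- lid_press (a point): Middle of the top of the left (+y) one of two dark ribbed thumb rests (18 x 32 mm, 4 mm high) at the front edge of the upper half, a good place to press; moves with it. Lid shut: at mould x = -45, y = +45, z = 62 mm, so 107 mm in front of the hinge line and 14 mm above it. Its z axis is the normal of the upper half's outer face.
- mould_hole (a point): Centre of the pin hole in the parting face of the lower half, at mould x = -35, y = 0, z = 46 mm. The upright hole is 13 mm wide and ends on the board at mould z = 12 mm. With the upper half shut, its own 13 mm hole and the collar lie exactly above.
- collar (a joint): Sprung steel collar (ring, 26 mm outside, 16 mm bore) round the hole on top of the upper half, m: 0 = up, its top 10 mm above the top face (mould z = 68 mm when shut); 0.005 = all the way down. 3 N start it, 8 N push it all the way; it springs back up when released.
- long_pin_knob (a point): Centre of the black upright knob (22 mm diameter, 30 mm high) of the long pin: grasp here. Below it a steel flange (32 mm wide, 5 mm thick, underside 20 mm below this point), then a steel shank (10 mm, 48 mm long, last 6 mm tapering to 5 mm). Loose, about 70 g, upright in one rack socket, 18 mm of shank showing; a 35 mm lift clears the rack. z axis: up along the pin.
- long_pin_tip (a point): Centre of the lower end of the long pin, 68 mm below the knob's centre.
- short_pin_knob (a point): Centre of the knob of the short pin: same knob and flange, but a shank of only 20 mm, so it stands with its flange on the rack, 18 mm lower than the long pin. Too short for the mould; leave it.
- pin_rack: Fixed wooden block 60 (x) x 160 (y) x 36 mm (z), origin under its centre on the desk, with two sockets (11 mm wide, 30 mm deep) at y = -50 and +50 mm. Which pin stands in which socket varies.
- eraser: White and blue eraser 21 x 45 x 13 mm lying on the desk, origin at its underside; leave it.
- tape_roll: Roll of masking tape lying flat, 110 mm across, 24 mm high, origin at its underside; leave it.
- paint_tube: Loose squeezed white paint tube 38 x 131 x 24 mm on the desk beyond the rack, origin at its underside; leave it.
There are look-alikes about, which are no part of the job. Leave any orange look-alike of the part that bears long_pin_knob alone.

How it is judged:
By the outcome, as a careful person would: the job done as asked, in the order asked, and still so for the second after the job is handed in, while the arm keeps its last pose, push and grip.
It also fails if it takes over 64 s, if anything falls off the work surface, if the arm or the gripper's body presses on something with over 40 N, if the wrist force passes 120 N, or if a joint passes its speed limit or range.

## Working session

There is one attempt and no reset: what is moved stays moved. The work goes in short steps, Python scripts to look and compute and a shell command to move; the robot and the scene stay as the last step left them, time stands still between calls to the robot, and variables do not carry over. Pictures are saved under pics/ and viewed, and the job is handed in when it is done.

```bash
ls; mkdir -p pics; python3 - <<'E'
from plant import env
import cv2,numpy as np
s=env.state()
for k,v in s.items(): print(k,np.round(v,3).tolist())
for n in ["scene","top","wrist"]:
    i=env.camera_info(n); print(n,{k:np.round(v,3).tolist() for k,v in i.items()})
    p,d=env.camera(n); cv2.imwrite(f"pics/{n}0.png",p); np.save(f"pics/{n}0.npy",d)
print(env.nose_length)
E
```

```text
pics
time 0.0
joints [-1.38, 0.577, 0.025, 1.438, -0.015, 1.129, -0.057]
joint_velocities [0.0, 0.001, -0.0, -0.0, 0.001, 0.001, -0.0]
joint_torque [-0.0, -76.575, 2.251, -28.596, 0.016, 0.013, -0.0]
eef_pos [183.018, 649.205, 215.234]
ee_rot [[-0.962, 0.271, -0.0], [0.271, 0.962, -0.002], [-0.0, -0.002, -1.0]]
contact_force [-1.291, 0.069, -0.524]
wrist_torque [0.017, 0.004, -0.038]
grip_width 1.001
scene {'fx': 466.732, 'fy': 466.732, 'cx': 313.948, 'cy': 197.928, 'R': [[0.564, -0.826, 0.001], [-0.566, -0.388, -0.727], [0.601, 0.41, -0.686]], 't': [-213.067, 391.682, 649.255]}
top {'fx': 362.754, 'fy': 362.754, 'cx': 319.997, 'cy': 204.514, 'R': [[0.019, -0.999, -0.038], [-0.995, -0.015, -0.104], [0.103, 0.039, -0.994]], 't': [120.447, 519.279, 866.689]}
wrist {'fx': 316.031, 'fy': 316.031, 'cx': 318.392, 'cy': 196.121, 'R': [[0.272, 0.962, -0.001], [0.919, -0.259, 0.298], [0.287, -0.081, -0.955]], 't': [-676.123, -38.876, 378.812]}
11.0
```

View pics/scene0.png

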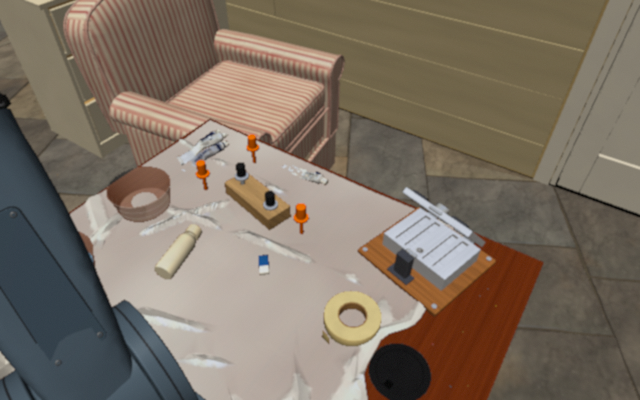

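View pics/top0.png

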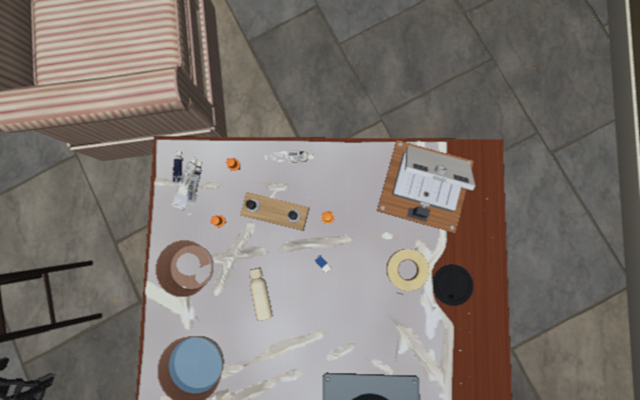

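View pics/wrist0.png

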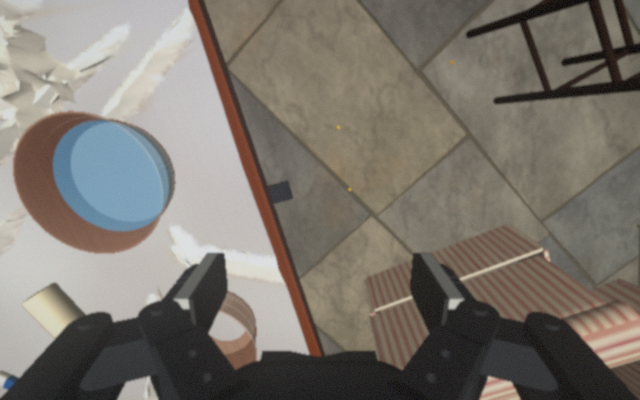

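```bash
cat > h.py <<'E'
import cv2,numpy as np,json
from plant import env
def crop(src,x0,y0,x1,y1,out,f=None):
    p=cv2.imread(src)[y0:y1,x0:x1]
    f=f or min(800/(x1-x0),600/(y1-y0))
    cv2.imwrite(out,cv2.resize(p,None,fx=f,fy=f,interpolation=cv2.INTER_CUBIC)); print(out,'f',f)
def px2w(info,u,v,z=None,depth=None):
    R=np.array(info['R']);t=np.array(info['t'])
    r=np.array([(u-info['cx'])/info['fx'],(v-info['cy'])/info['fy'],1.])
    c=-R.T@t; d=R.T@r
    if depth is None: depth=(z-c[2])/d[2]
    return c+d*depth
def w2px(info,X):
    c=np.array(info['R'])@np.array(X,float)+np.array(info['t'])
    return np.array([info['cx']+info['fx']*c[0]/c[2],info['cy']+info['fy']*c[1]/c[2]])
E
python3 - <<'E'
from h import *
crop('pics/top0.png',370,130,490,235,'pics/t_m.png')
crop('pics/top0.png',200,145,350,245,'pics/t_r.png')
crop('pics/scene0.png',350,180,500,310,'pics/s_m.png')
crop('pics/scene0.png',180,120,340,250,'pics/s_r.png')
E
```

```text
pics/t_m.png f 5.714285714285714
pics/t_r.png f 5.333333333333333
pics/s_m.png f 4.615384615384615
pics/s_r.png f 4.615384615384615
```

View pics/t_m.png

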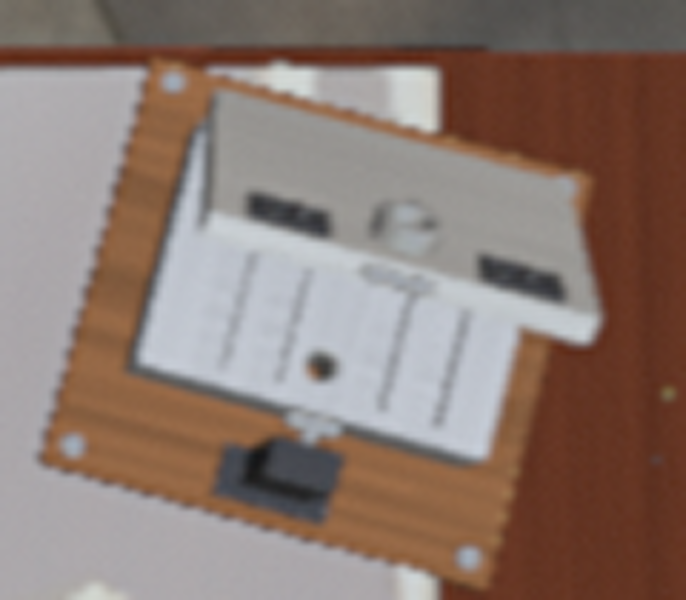

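View pics/t_r.png

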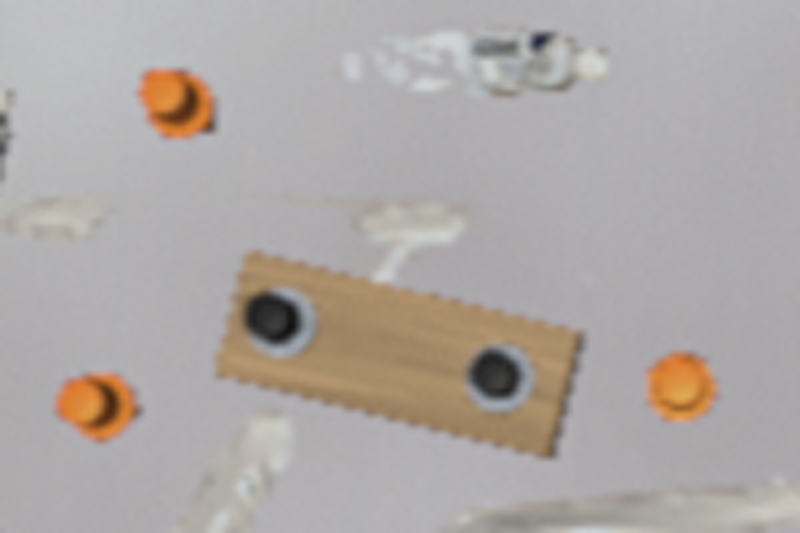

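View pics/s_m.png

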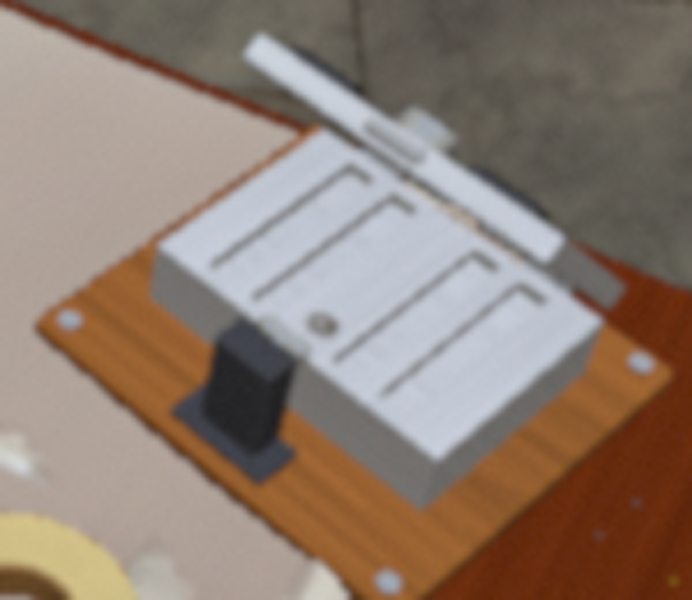

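View pics/s_r.png

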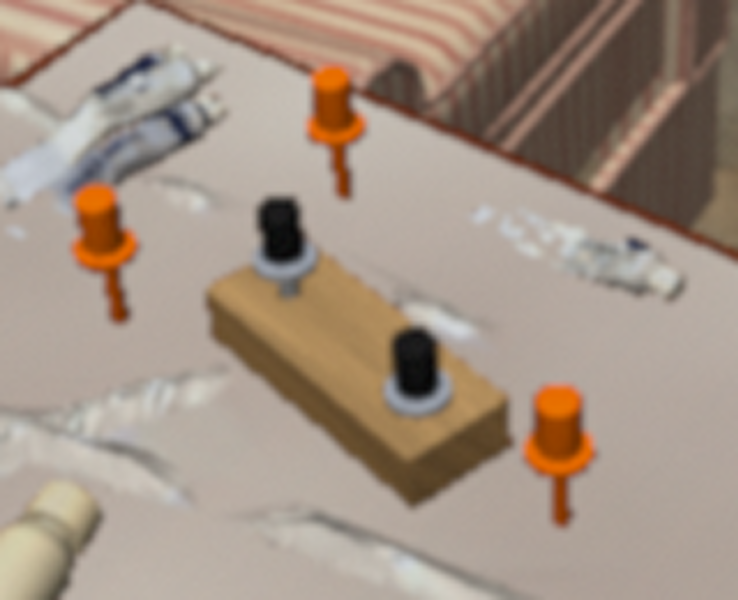

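```bash
cat > fit.py <<'E'
from h import *
from scipy.optimize import least_squares
T=env.camera_info('top');S=env.camera_info('scene')
def t(u,v):return np.array([370+u/5.7143,130+v/5.7143])
def s(u,v):return np.array([350+u/4.6154,180+v/4.6154])
obs=[('T',(-95,100,12),t(42,458)),('T',(-95,-100,12),t(488,588)),('T',(95,100,12),t(153,62)),('T',(95,-100,12),t(590,180)),
('T',(-55,75,46),t(135,368)),('T',(-55,-75,46),t(488,460)),('T',(-35,0,46),t(321,366)),
('S',(-95,100,12),s(38,328)),('S',(95,-100,12),s(672,372)),('S',(-55,75,46),s(158,245)),('S',(-55,-75,46),s(437,460)),('S',(-35,0,46),s(322,324)),('S',(55,-75,46),s(604,322))]
def P(p,X):
    c,sn=np.cos(p[2]),np.sin(p[2]);return np.array([p[0]+c*X[0]-sn*X[1],p[1]+sn*X[0]+c*X[1],X[2]])
def fit(obs):
    f=lambda p:np.concatenate([w2px(T if c=='T' else S,P(p,X))-o for c,X,o in obs])
    r=least_squares(f,[700,-250,-0.2],x_scale=[10,10,.1]);return r.x,f(r.x)
if __name__=='__main__':
    for n,o in [('T',[q for q in obs if q[0]=='T']),('S',[q for q in obs if q[0]=='S']),('both',obs)]:
        p,r=fit(o);print(n,np.round(p,3));print(np.round(r.reshape(-1,2),1).tolist())
    p,_=fit(obs)
    print('hole',P(p,(-35,0,46)),'reach',np.hypot(*P(p,(-35,0,46))[:2]))
    # pins
    def tr(u,v):return (200+u/5.3333,145+v/5.3333)
    def sr(u,v):return (180+u/4.6125,120+v/4.6125)
    for nm,tt,zz in [('Ltop',tr(272,318),89),('Lfl',tr(280,322),59),('Rtop',tr(496,374),71)]:print(nm,px2w(T,*tt,z=zz))
    for nm,tt,zz in [('Ltop',sr(279,207),89),('Lcen',sr(282,230),74),('Lfl',sr(287,257),56),('Rtop',sr(415,340),71)]:print(nm,px2w(S,*tt,z=zz))
    for nm,tt in [('bl',tr(248,252)),('br',tr(582,335)),('fl',tr(218,374)),('fr',tr(553,457))]:print(nm,px2w(T,*tt,z=36))
    for a in np.arange(.4,1,.05):
        def lid(x,y,z):
            dx,dz=x-62,z-48;c,sn=np.cos(a),np.sin(a)
            return P(p,(62+c*dx+sn*dz, y, 48-sn*dx+c*dz))
        print(round(a,2),[np.round((w2px(T,lid(*X))-[370,130])*5.7143).tolist() for X in [(-55,75,58),(-55,-75,58),(-45,45,62)]])
E
python3 fit.py
```

```text
T [ 5.73286e+02 -1.34716e+02 -2.63000e-01]
[[-0.2, -0.2], [0.5, -0.8], [0.1, -2.4], [1.2, -2.3], [-0.3, 1.2], [-0.9, 2.2], [-0.4, 2.1]]
S [ 5.76348e+02 -1.38985e+02 -2.50000e-01]
[[0.2, -2.4], [2.8, -2.3], [-1.4, 1.4], [-0.0, 1.3], [-0.7, 1.1], [-0.8, 0.3]]
both [ 5.74897e+02 -1.37346e+02 -2.58000e-01]
[[1.0, -0.6], [1.9, -1.6], [0.9, -2.9], [2.1, -3.2], [0.8, 0.7], [0.4, 1.4], [0.8, 1.4], [-0.9, -2.7], [1.8, -1.8], [-2.4, 1.2], [-1.6, 1.5], [-1.9, 1.1], [-1.9, 0.7]]
hole [ 541.05223054 -128.42983668   46.        ] reach 556.086089662316
Ltop [508.40321671 286.92541325  89.        ]
Lfl [509.65766409 290.19790147  59.        ]
Rtop [486.84108404 190.52713501  71.        ]
Ltop [509.95808181 283.19585987  89.        ]
Lcen [510.7253606  284.09043379  74.        ]
Lfl [512.0203435  284.54980144  56.        ]
Rtop [488.39619996 186.51340174  71.        ]
bl [544.38805827 311.68008489  36.        ]
br [507.98302999 155.32456391  36.        ]
fl [487.3567921  323.39417379  36.        ]
fr [451.80128328 167.3824276   36.        ]
0.4 [[172.0, 322.0], [547.0, 423.0], [253.0, 316.0]]
0.45 [[176.0, 313.0], [553.0, 415.0], [257.0, 307.0]]
0.5 [[181.0, 303.0], [560.0, 406.0], [262.0, 298.0]]
0.55 [[185.0, 293.0], [567.0, 396.0], [266.0, 288.0]]
0.6 [[190.0, 282.0], [573.0, 386.0], [271.0, 278.0]]
0.65 [[194.0, 271.0], [580.0, 374.0], [276.0, 267.0]]
0.7 [[199.0, 259.0], [587.0, 363.0], [281.0, 256.0]]
0.75 [[204.0, 246.0], [594.0, 351.0], [285.0, 244.0]]
0.8 [[209.0, 233.0], [600.0, 338.0], [290.0, 231.0]]
0.85 [[214.0, 220.0], [607.0, 325.0], [295.0, 219.0]]
0.9 [[219.0, 206.0], [613.0, 311.0], [300.0, 206.0]]
0.95 [[224.0, 191.0], [620.0, 297.0], [305.0, 193.0]]
```

```bash
python3 - <<'E'
from fit import *
d=np.load('pics/top0.npy');ds=np.load('pics/scene0.npy')
def q(name,c,uv):
    i,D=(T,d) if c=='T' else (S,ds)
    u,v=uv; z=D[int(round(v)),int(round(u))]
    print(name,c,np.round(uv,1),np.round(px2w(i,u,v,depth=z),1) if z>0 else 'none')
for n,p in [('boardL',(80,300)),('boardFR',(440,540)),('plate',(230,380)),('plate2',(400,430)),('plate3',(450,420)),('lidC',(320,170)),('lidR',(520,220)),('lidpress',(288,213)),('catch',(300,465)),('desk',(50,560))]: q(n,'T',t(*p))
for n,p in [('boardL',(110,290)),('boardF',(330,520)),('plate',(230,240)),('plate2',(440,400)),('plate3',(540,320)),('catchtop',(250,350)),('lid',(300,90))]: q(n,'S',s(*p))
def tr(u,v):return (200+u/5.3333,145+v/5.3333)
def sr(u,v):return (180+u/4.6125,120+v/4.6125)
for n,p in [('Lk',(272,318)),('Rk',(496,374)),('rack',(380,340)),('rack2',(430,400)),('desk',(400,480))]: q(n,'T',tr(*p))
for n,p in [('Lk',(279,207)),('Lk',(282,230)),('Rk',(415,340)),('rack',(340,310)),('desk',(300,420))]: q(n,'S',sr(*p))
E
```

```text
boardL T [384.  182.5] [577.1 -30.4  11.7]
boardFR T [447.  224.5] [ 474.1 -185.7   10.3]
plate T [410.2 196.5] [538.  -88.4  46.5]
plate2 T [440.  205.2] [ 517.7 -158.4   47.9]
plate3 T [448.7 203.5] [ 522.5 -180.    45.1]
lidC T [426.  159.7] [ 615.9 -113.4  100.1]
lidR T [461.  168.5] [ 597.3 -192.9   96.3]
lidpress T [420.4 167.3] [590.2 -91.4 138.7]
catch T [422.5 211.4] [ 501.  -113.1   63.7]
desk T [378.7 228. ] [462.8 -18.4   4.6]
boardL S [373.8 242.8] [540.3 -36.6  11.8]
boardF S [421.5 292.7] [ 482.5 -168.8   12.7]
plate S [399.8 232. ] [567.7 -77.   44.7]
plate2 S [445.3 266.7] [ 535.2 -186.4   46.7]
plate3 S [467.  249.3] [ 601.4 -203.6   43.2]
catchtop S [404.2 255.8] [ 500.6 -116.7   64.9]
lid S [415.  199.5] [577.8 -90.7 133.2]
Lk T [251.  204.6] [508.4 287.   88.6]
Rk T [293.  215.1] [486.6 190.2  74. ]
rack T [271.3 208.8] [504.1 248.3  38.2]
rack2 T [280.6 220. ] [476.8 224.3  38.1]
desk T [275. 235.] [440.7 242.9   1.9]
Lk S [240.5 164.9] none
Lk S [241.1 169.9] [505.9 279.2  79.6]
Rk S [270.  193.7] [488.5 186.6  70.9]
rack S [253.7 187.2] [514.2 255.8  34.7]
desk S [245.  211.1] [467.9 245.6   3.6]
```

```bash
python3 - <<'E'
from fit import *
o2=[q for q in obs if q[1][2]==46]+[('T',(55,75,46),t(203,130))][:0]
# catch top centre
o2+=[('T',(-89,15,66),t(246,478)),('T',(-89,-15,66),t(332,495))][:0]
for n,o in [('T',[q for q in o2 if q[0]=='T']),('S',[q for q in o2 if q[0]=='S']),('both',o2)]:
    p,r=fit(o);print(n,np.round(p,3));print(np.round(r.reshape(-1,2),1).tolist(), 'hole',np.round(P(p,(-35,0,46)),1),'catch',(w2px(T,P(p,(-80,0,66)))-[370,130])*5.714,(w2px(S,P(p,(-80,0,66)))-[350,180])*4.615)
p,r=fit(o2)
for a in np.arange(.6,1,.05):
    def lid(x,y,z):
        dx,dz=x-62,z-48;c,sn=np.cos(a),np.sin(a)
        return P(p,(62+c*dx+sn*dz, y, 48-sn*dx+c*dz))
    print(round(a,2),[np.round((w2px(T,lid(*X))-[370,130])*5.7143).tolist() for X in [(-55,75,58),(-55,-75,58),(-45,45,62),(-45,-45,62)]],lid(-45,45,62).round(1))
E
```

```text
T [ 5.77865e+02 -1.35223e+02 -2.46000e-01]
[[0.1, -0.1], [-0.2, -0.2], [0.1, 0.2]] hole [ 543.9 -126.7   46. ] catch [308.05723829 466.37868219] [247.78274483 347.62266617]
S [ 5.79708e+02 -1.39497e+02 -2.68000e-01]
[[-0.2, -0.2], [0.1, 0.3], [0.1, -0.1], [0.1, -0.1]] hole [ 546.  -130.2   46. ] catch [314.371494   460.90522489] [256.22440759 346.78847048]
both [ 5.78887e+02 -1.38385e+02 -2.63000e-01]
[[1.2, -1.1], [0.6, -0.2], [1.2, -0.2], [-1.0, 0.0], [-0.5, 0.3], [-0.6, -0.0], [-0.6, -0.2]] hole [ 545.1 -129.3   46. ] catch [312.58672006 463.12689662] [253.5206736  347.46621513]
0.6 [[192.0, 271.0], [575.0, 376.0], [274.0, 267.0], [502.0, 330.0]] [572.8 -90.1 120. ]
0.65 [[197.0, 260.0], [582.0, 365.0], [278.0, 256.0], [508.0, 319.0]] [576.4 -91.1 123.9]
0.7 [[202.0, 247.0], [589.0, 353.0], [283.0, 245.0], [514.0, 308.0]] [580.1 -92.1 127.6]
0.75 [[207.0, 235.0], [596.0, 341.0], [288.0, 233.0], [520.0, 296.0]] [584.1 -93.2 131.2]
0.8 [[212.0, 222.0], [602.0, 328.0], [293.0, 221.0], [526.0, 284.0]] [588.2 -94.3 134.5]
0.85 [[217.0, 208.0], [609.0, 315.0], [298.0, 208.0], [531.0, 271.0]] [592.4 -95.4 137.6]
0.9 [[222.0, 194.0], [616.0, 301.0], [303.0, 195.0], [537.0, 258.0]] [596.8 -96.6 140.5]
0.95 [[227.0, 180.0], [622.0, 287.0], [308.0, 182.0], [543.0, 245.0]] [601.3 -97.8 143.2]
```

The black-knobbed pins are at scene (241,170) and (270,201). The one at (241,170) shows shank under its flange, so it is the long pin, and the other is short. The look-alikes are the orange pins at scene (252,145), (202,172) and (301,216). From the crop, I choose (241,170). First the mould: I'm moving above it with the gripper closing.

```bash
for i in 1 2 3 4; do :; done; python3 -m inch '{"delta_pos":[[-2.73,-3.12,-0.22],[-2.73,-3.12,-0.22],[-2.73,-3.12,-0.22],[-2.73,-3.12,-0.22],[-2.73,-3.12,-0.22]],"turn":[[0,0,0],[0,0,0],[0,0,0],[0,0,0],[0,0,0]],"gripper":[255,255,255,255,255]}' 30
python3 -m inch '{"delta_pos":[[-2.73,-3.12,-0.22],[-2.73,-3.12,-0.22],[-2.73,-3.12,-0.22],[-2.73,-3.12,-0.22],[-2.73,-3.12,-0.22]],"turn":[[0,0,0],[0,0,0],[0,0,0],[0,0,0],[0,0,0]],"gripper":[255,255,255,255,255]}'
```

```text
time: 0.65
eef_pos: [272.7, 460.8, 227.0]
ee_rot: [[-0.962, 0.271, -0.0], [0.271, 0.962, -0.0], [-0.0, -0.0, -1.0]]
contact_force: [0.8, -0.1, 0.3]
grip_width: 0.145
time: 1.15
eef_pos: [361.6, 273.7, 238.2]
ee_rot: [[-0.963, 0.271, 0.0], [0.271, 0.963, 0.0], [-0.0, 0.0, -1.0]]
contact_force: [0.8, 0.4, 0.1]
grip_width: 0.003
```

```bash
python3 -m inch '{"delta_pos":[[-2.73,-3.12,-0.22],[-2.73,-3.12,-0.22],[-2.73,-3.12,-0.22],[-2.73,-3.12,-0.22],[-2.73,-3.12,-0.22]],"turn":[[0,0,0],[0,0,0],[0,0,0],[0,0,0],[0,0,0]],"gripper":[255,255,255,255,255]}'
python3 -m inch '{"delta_pos":[[-2.73,-3.12,-0.22],[-2.73,-3.12,-0.22],[-2.73,-3.12,-0.22],[-2.73,-3.12,-0.22],[0,0,0]],"turn":[[0,0,0],[0,0,0],[0,0,0],[0,0,0],[0,0,0]],"gripper":[255,255,255,255,255]}'
python3 - <<'E'
from h import *
i=env.camera_info('wrist');p,d=env.camera('wrist');print(env.state()['eef_pos'])
cv2.imwrite('pics/w1.png',p);np.save('pics/w1.npy',d);json.dump({k:np.array(v).tolist() for k,v in i.items()},open('pics/w1.json','w'))
E
```

```text
time: 1.65
eef_pos: [450.7, 86.5, 249.3]
ee_rot: [[-0.963, 0.271, 0.0], [0.271, 0.963, 0.0], [-0.0, 0.0, -1.0]]
contact_force: [0.3, 0.9, -0.2]
grip_width: -0.0
time: 2.15
eef_pos: [522.8, -67.7, 258.0]
ee_rot: [[-0.96, 0.278, 0.001], [0.278, 0.96, -0.003], [-0.002, -0.003, -1.0]]
contact_force: [-0.2, 0.1, -0.1]
grip_width: -0.003
[521.87417658 -64.5061913  257.68518149]
```

View pics/w1.png

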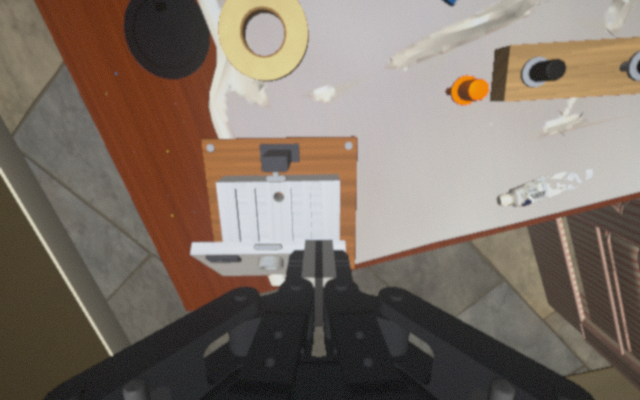

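```bash
python3 - <<'E'
from h import *
crop('pics/w1.png',180,120,380,270,'pics/w1c.png')
E
```

```text
pics/w1c.png f 4.0
```

View pics/w1c.png

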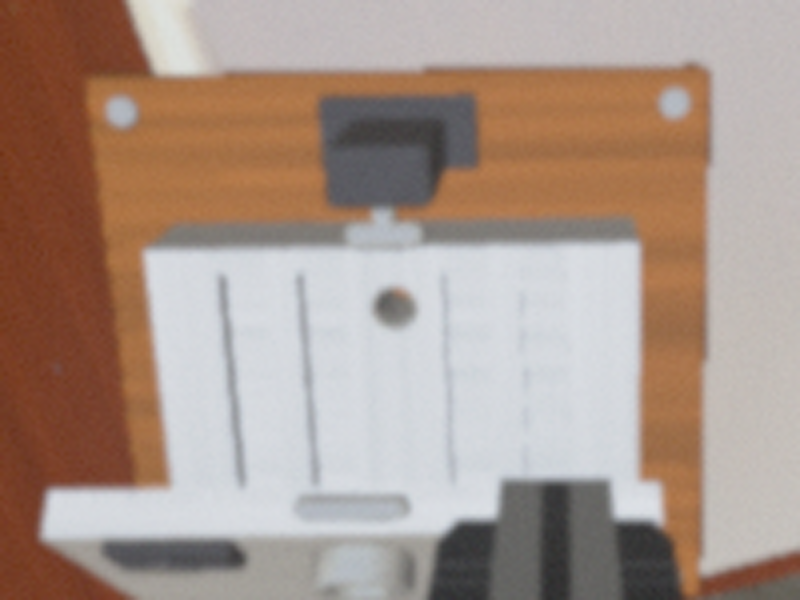

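```bash
python3 - <<'E'
from h import *
i=json.load(open('pics/w1.json'))
g=lambda u,v,z:px2w(i,180+u/4,120+v/4,z=z)
A=g(640,241,46);B=g(146,248,46);H=g(394,307,46)
print(A,B,np.linalg.norm(A-B),H)
y=(A-B)/np.linalg.norm(A-B);print('yaw',np.arctan2(-y[0],y[1]))
C=g(378,174,66);print('catch',C, np.linalg.norm((H-C)[:2]))
M=(A+B)/2;x=np.array([y[1],-y[0],0]);print('hole-front',(H-M)@x,(H-M)@y)
E
```

```text
[549.81867567 -46.99592747  46.        ] [ 510.37486738 -190.95630511   46.        ] 149.26621969965325 [ 549.00224374 -124.83604167   46.        ]
yaw -0.26742765441411964
catch [ 505.22468484 -112.46908264   66.        ] 45.49083796888699
hole-front 19.7819486513262 -0.6558298859783758
```

```bash
cat >> h.py <<'E'
def go(target):
    s=env.state();R=np.array(s['ee_rot']);d=R.T@(np.array(target)-np.array(s['eef_pos']))/10
    print('t',s['time'],'pos',np.round(s['eef_pos'],1),'tool delta cm',np.round(d,2),'F',np.round(s['contact_force'],1))
    return d
O=np.array([581.,-136.]);yaw=-.263
def M2W(x,y,z):
    c,s=np.cos(yaw),np.sin(yaw);return np.array([O[0]+c*x-s*y,O[1]+s*x+c*y,z])
E
python3 - <<'E'
from h import *
go(M2W(8,45,163))
E
```

```text
t 2.2 pos [521.9 -64.5 257.7] tool delta cm [-8.38 -0.71  9.47] F [-0.3  0.7 -0.5]
```

```bash
python3 -m inch '{"delta_pos":[[-2.1,-0.18,2.3],[-2.1,-0.18,2.3],[-2.1,-0.18,2.3],[-2.1,-0.17,2.3],[0,0,0]],"turn":[[0,0,0],[0,0,0],[0,0,0],[0,0,0],[0,0,0]],"gripper":[255,255,255,255,255]}'
python3 - <<'E'
from h import *
p,d=env.camera('scene');cv2.imwrite('pics/s2.png',p)
crop('pics/s2.png',340,100,540,250,'pics/s2c.png')
go(M2W(8,45,163))
for m in [(8,145),(-11,128),(-26,111),(-37,92),(-41,81),(-43,73)]: print(M2W(m[0],45,m[1]).round(1))
E
```

```text
time: 2.7
eef_pos: [600.3, -90.0, 162.3]
ee_rot: [[-0.963, 0.27, -0.005], [0.27, 0.963, 0.001], [0.005, -0.001, -1.0]]
contact_force: [-0.3, 0.4, -0.8]
grip_width: -0.001
pics/s2c.png f 4.0
t 2.75 pos [599.7 -89.9 163.9] tool delta cm [-0.2  -0.43  0.09] F [-0.4  0.3  1. ]
[600.4 -94.6 145. ]
[582.1 -89.7 128. ]
[567.6 -85.8 111. ]
[557.  -82.9  92. ]
[553.1 -81.9  81. ]
[551.2 -81.4  73. ]
```

View pics/s2c.png

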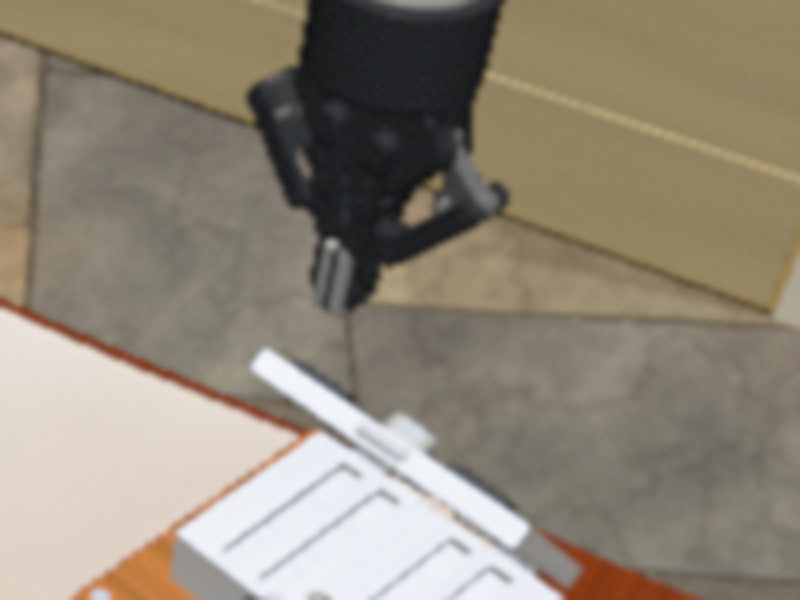

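```bash
python3 -m inch '{"delta_pos":[[-0.2,-0.3,0.9],[0,0,0.9],[0.9,0,0.9],[1.0,0,0.9],[0.8,0,0.8]],"turn":[[0,0,0],[0,0,0],[0,0,0],[0,0,0],[0,0,0]],"gripper":[255,255,255,255,255]}'
python3 -c "
from h import *
go(M2W(-26,45,111))"
```

```text
time: 3.25
eef_pos: [574.0, -86.7, 121.9]
ee_rot: [[-0.963, 0.271, -0.001], [0.271, 0.963, 0.001], [0.001, 0.0, -1.0]]
contact_force: [-6.8, 1.9, 11.3]
grip_width: -0.0
t 3.25 pos [574.  -86.7 121.9] tool delta cm [ 0.64 -0.09  1.1 ] F [-6.8  1.9 11.3]
```

```bash
python3 -m inch '{"delta_pos":[[0.4,0,0.6],[0.4,0,0.7],[0.4,0,0.7],[0.3,0,0.7],[0.3,0,0.7]],"turn":[[0,0,0],[0,0,0],[0,0,0],[0,0,0],[0,0,0]],"gripper":[255,255,255,255,255]}'
python3 - <<'E'
from h import *
go(M2W(-41,45,81))
p,d=env.camera('scene');cv2.imwrite('pics/s3.png',p)
crop('pics/s3.png',340,130,540,280,'pics/s3c.png')
E
```

```text
time: 3.75
eef_pos: [558.0, -82.2, 87.7]
ee_rot: [[-0.963, 0.271, 0.0], [0.271, 0.963, 0.0], [-0.0, 0.0, -1.0]]
contact_force: [-1.6, 0.3, 2.6]
grip_width: -0.001
t 3.75 pos [558.  -82.2  87.7] tool delta cm [ 0.47 -0.1   0.67] F [-1.6  0.3  2.6]
pics/s3c.png f 4.0
```

View pics/s3c.png

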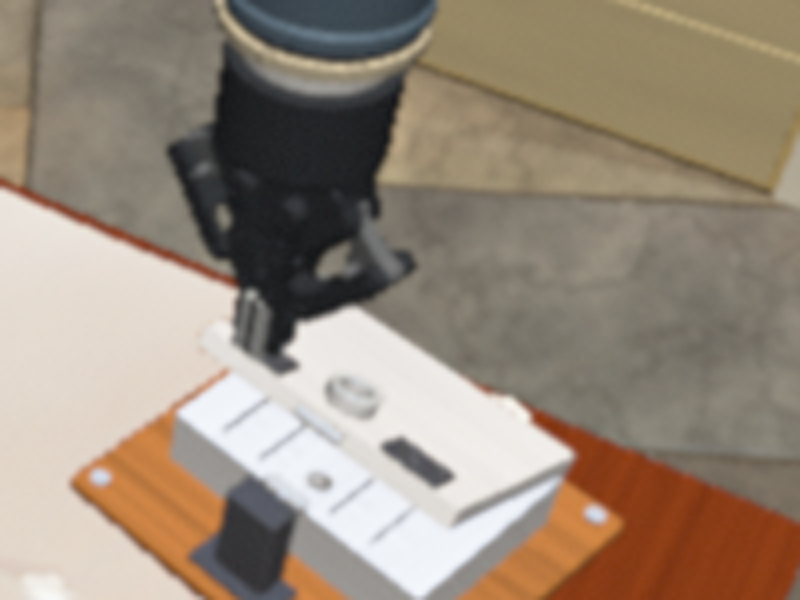

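The lid is now about 0.2 to 0.25 rad open, with the fingertip on the left rest at crop (265,340).

```bash
python3 -m inch '{"delta_pos":[[0.2,0,0.4],[0.1,0,0.3],[0.1,0,0.3],[0.05,0,0.2],[0,0,0.2]],"turn":[[0,0,0],[0,0,0],[0,0,0],[0,0,0],[0,0,0]],"gripper":[255,255,255,255,255]}' ; python3 -m inch '{"delta_pos":[[0,0,0.1],[0,0,0.1],[0,0,0],[0,0,0],[0,0,0]],"turn":[[0,0,0],[0,0,0],[0,0,0],[0,0,0],[0,0,0]],"gripper":[255,255,255,255,255]}'
```

```text
time: 4.3
eef_pos: [554.0, -81.3, 73.8]
ee_rot: [[-0.962, 0.271, 0.0], [0.271, 0.962, -0.0], [-0.0, -0.0, -1.0]]
contact_force: [-0.7, 0.0, 0.6]
grip_width: 0.001
time: 4.8
eef_pos: [554.2, -81.3, 72.0]
ee_rot: [[-0.962, 0.271, 0.001], [0.271, 0.962, -0.0], [-0.001, 0.0, -1.0]]
contact_force: [0.0, -0.5, -0.0]
grip_width: -0.005
```

```bash
python3 -m inch '{"delta_pos":[[0,0,0.1],[0,0,0.1],[0,0,0.1],[0,0,0.05],[0,0,0]],"turn":[[0,0,0],[0,0,0],[0,0,0],[0,0,0],[0,0,0]],"gripper":[255,255,255,255,255]}'
python3 - <<'E'
from h import *
p,d=env.camera('scene');cv2.imwrite('pics/s4.png',p)
crop('pics/s4.png',350,180,500,290,'pics/s4c.png')
E
```

```text
time: 5.3
eef_pos: [553.9, -81.3, 68.3]
ee_rot: [[-0.962, 0.271, -0.0], [0.271, 0.962, -0.0], [0.0, -0.0, -1.0]]
contact_force: [-0.4, -0.2, -0.3]
grip_width: -0.001
pics/s4c.png f 5.333333333333333
```

View pics/s4c.png

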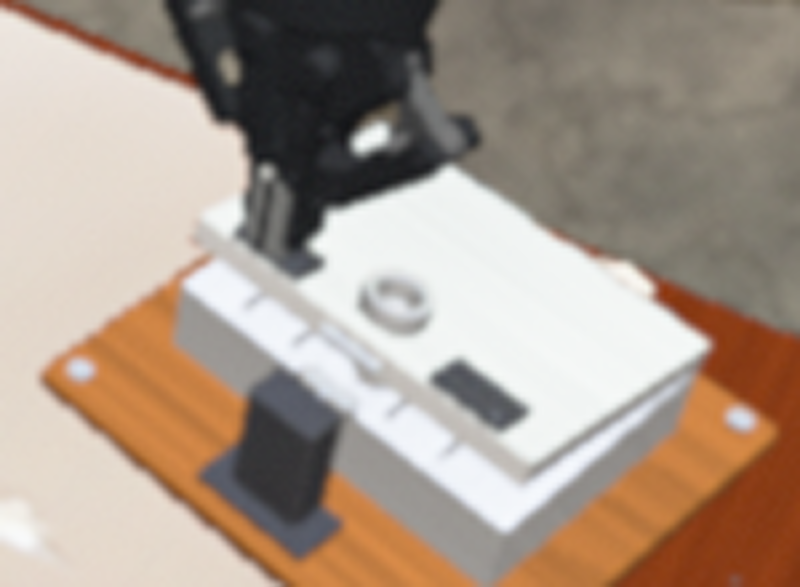

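```bash
python3 - <<'E'
from h import *
S=env.camera_info('scene')
p,d=env.camera('scene');cv2.imwrite('pics/s5.png',p)
def q(n,u,v):
    u=350+u/5.333;v=180+v/5.333;z=np.median(d[int(v)-0:int(v)+2,int(u):int(u)+2]);w=px2w(S,u,v,depth=z)
    print(n,w.round(1),'mould',np.array([np.cos(yaw)*(w[0]-O[0])+np.sin(yaw)*(w[1]-O[1]),-np.sin(yaw)*(w[0]-O[0])+np.cos(yaw)*(w[1]-O[1])]).round(1))
for a in [('lid right front',520,450),('lid right back',690,340),('lid mid',500,300),('lid left front',215,225),('rest R',480,395),('fingers',270,190),('fingertip',265,232),('collar',370,290),('plate',500,500),('catch',290,390)]:q(*a)
s=env.state();print(s['eef_pos'],s['contact_force'],s['time'])
p,d=env.camera('wrist');cv2.imwrite('pics/w5.png',p)
E
```

```text
lid right front [ 514.  -192.5   79.8] mould [-50. -72.]
lid right back [ 611.1 -220.2   61. ] mould [ 51.  -73.4]
lid mid [ 583.6 -158.4   68.5] mould [  8.3 -20.9]
lid left front [549.1 -61.   79.4] mould [-50.3  64.1]
rest R [ 525.7 -172.7   83. ] mould [-43.9 -49.8]
fingers [542.5 -81.4 114.7] mould [-51.4  42.7]
fingertip [541.9 -82.6  94.9] mould [-51.7  41.4]
collar [ 543.6 -123.1   88.3] mould [-39.5   2.7]
plate [ 518.9 -190.3   46. ] mould [-45.9 -68.6]
catch [ 505.2 -114.6   66.6] mould [-78.7   0.9]
[554.13950679 -81.31062378  68.40644389] [-0.0104     -0.59952887  0.3275943 ] 5.4
```

View pics/w5.png

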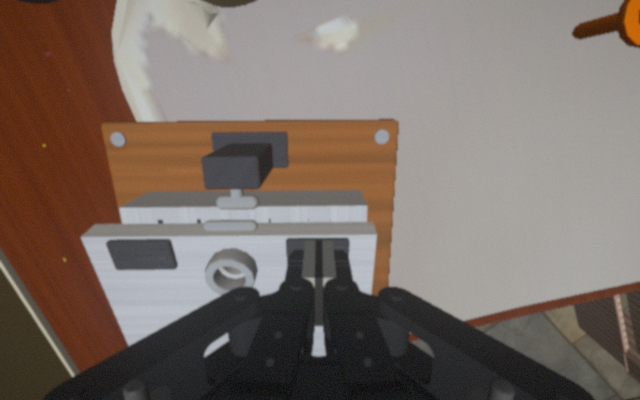

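```bash
python3 - <<'E'
from h import *
s=env.state();R=np.array(s['ee_rot']);P=np.array(s['eef_pos']);i=env.camera_info('wrist')
for k in (-30,-19,-8,0,11): print(k,w2px(i,P+R[:,2]*k), w2px(i,P+R[:,2]*k+R[:,0]*11),w2px(env.camera_info('scene'),P+R[:,2]*k))
T=env.camera_info('top');p,d=env.camera('top');cv2.imwrite('pics/t5.png',p);crop('pics/t5.png',370,130,490,235,'pics/t5c.png')
crop('pics/w5.png',260,180,400,300,'pics/w5c.png')
E
```

```text
-30 [314.77147561 270.88853191] [314.67968107 249.08222638] [402.2725863  218.05456576]
-19 [314.99543707 259.11963786] [314.91485414 238.57060184] [401.51627726 222.08346889]
-8 [315.19093111 248.84667092] [315.11952972 229.4221357 ] [400.77270542 226.04452012]
0 [315.31819051 242.15934871] [315.25246411 223.48031456] [400.23974353 228.88363971]
11 [315.47586354 233.87382839] [315.41683931 216.1331705 ] [399.51742684 232.73146353]
pics/t5c.png f 5.714285714285714
pics/w5c.png f 5.0
```

View pics/w5c.png

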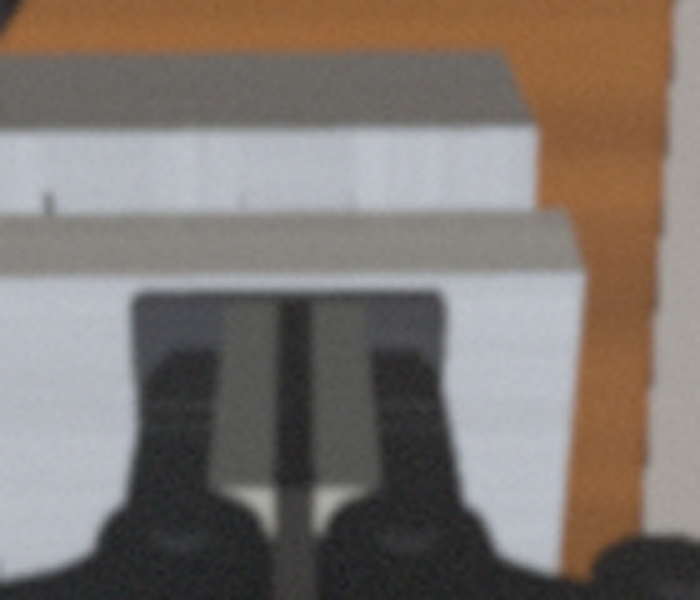

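View pics/t5c.png

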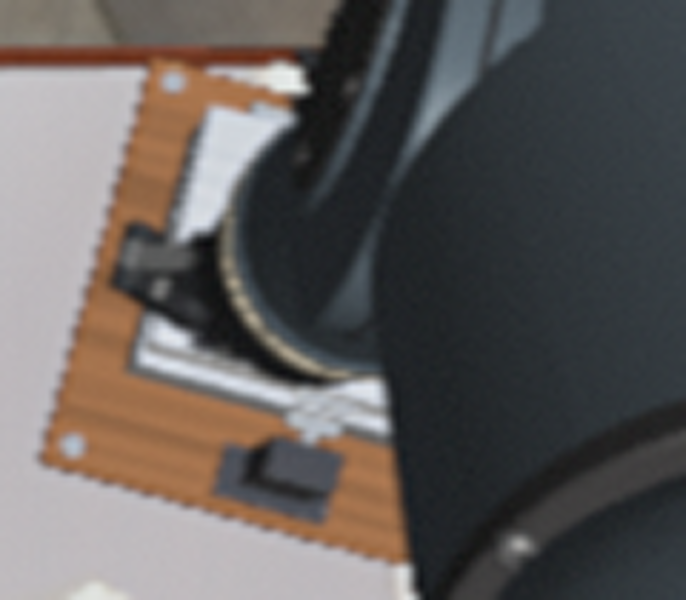

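```bash
python3 - <<'E'
from h import *
i=json.load(open('pics/w1.json'));d=np.load('pics/w1.npy')
P=np.array([521.9,-64.5,257.7])
R=np.array([[-.962,.271,0],[.271,.962,0],[0,0,-1]])
for v in range(240,275,4):
    for u in (310,326):
        z=d[v,u]; w=px2w(i,u,v,depth=z) if z>0 else P*np.nan
        print(v,u,round(float(z),1),(R.T@(w-P)).round(1))
i=env.camera_info('wrist');s=env.state();P=np.array(s['eef_pos'])
print(np.array(s['ee_rot']).T@(-np.array(i['R']).T@np.array(i['t'])-P))
E
```

```text
240 310 151.5 [  8.7  -5.  -19.5]
240 326 152.1 [  8.3   2.7 -19. ]
244 310 148.2 [  8.3  -4.9 -23.1]
244 326 148.0 [  8.3   2.6 -23.3]
248 310 143.7 [  8.6  -4.8 -27.7]
248 326 144.2 [  8.3   2.5 -27.2]
252 310 140.9 [  8.1  -4.7 -30.8]
252 326 139.0 [  9.    2.4 -32.5]
256 310 136.5 [  8.5  -4.6 -35.2]
256 326 136.4 [  8.5   2.3 -35.3]
260 310 133.3 [  8.5  -4.5 -38.7]
260 326 133.3 [  8.4   2.2 -38.6]
264 310 129.9 [  8.6  -4.4 -42.2]
264 326 129.8 [  8.6   2.2 -42.2]
268 310 126.1 [  9.   -4.3 -46. ]
268 326 126.5 [  8.7   2.1 -45.6]
272 310 122.6 [  9.3  -4.2 -49.6]
272 326 123.3 [  8.9   2.  -49. ]
[  75.54603622    1.55715102 -157.5030774 ]
```

The depth at the fingers shows the tips about 19 mm behind the reported TCP, not 11 mm ahead of it as described. The lid was therefore still about 0.18 rad open (rest at crop z≈83). I'll use the measured offset from here on and keep pressing.

```bash
python3 -m inch '{"delta_pos":[[0.1,0,0.4],[0,0,0.4],[0.1,0,0.4],[0,0,0.3],[0,0,0.1]],"turn":[[0,0,0],[0,0,0],[0,0,0],[0,0,0],[0,0,0]],"gripper":[255,255,255,255,255]}' ; python3 -m inch '{"delta_pos":[[0,0,0.2],[0,0,0.2],[0,0,0.2],[0,0,0.1],[0,0,0]],"turn":[[0,0,0],[0,0,0],[0,0,0],[0,0,0],[0,0,0]],"gripper":[255,255,255,255,255]}'
```

```text
time: 6.0
eef_pos: [551.4, -80.5, 52.1]
ee_rot: [[-0.962, 0.271, -0.001], [0.271, 0.962, 0.0], [0.001, 0.0, -1.0]]
contact_force: [-2.6, 1.0, 6.2]
grip_width: 0.001
time: 6.5
eef_pos: [551.9, -80.6, 46.5]
ee_rot: [[-0.962, 0.272, 0.0], [0.272, 0.962, 0.001], [-0.0, 0.001, -1.0]]
contact_force: [-6.5, 2.3, 20.0]
grip_width: -0.001
```

```bash
python3 -m inch '{"delta_pos":[[0,0,0.1],[0,0,0.1],[0,0,0],[0,0,0],[0,0,0]],"turn":[[0,0,0],[0,0,0],[0,0,0],[0,0,0],[0,0,0]],"gripper":[255,255,255,255,255]}'
python3 - <<'E'
from h import *
p,d=env.camera('scene');cv2.imwrite('pics/s6.png',p)
crop('pics/s6.png',350,180,500,290,'pics/s6c.png')
E
```

```text
time: 7.0
eef_pos: [552.0, -80.6, 46.1]
ee_rot: [[-0.962, 0.272, 0.002], [0.272, 0.962, 0.001], [-0.001, 0.001, -1.0]]
contact_force: [-11.8, 2.6, 41.8]
grip_width: 0.001
pics/s6c.png f 5.333333333333333
```

View pics/s6c.png

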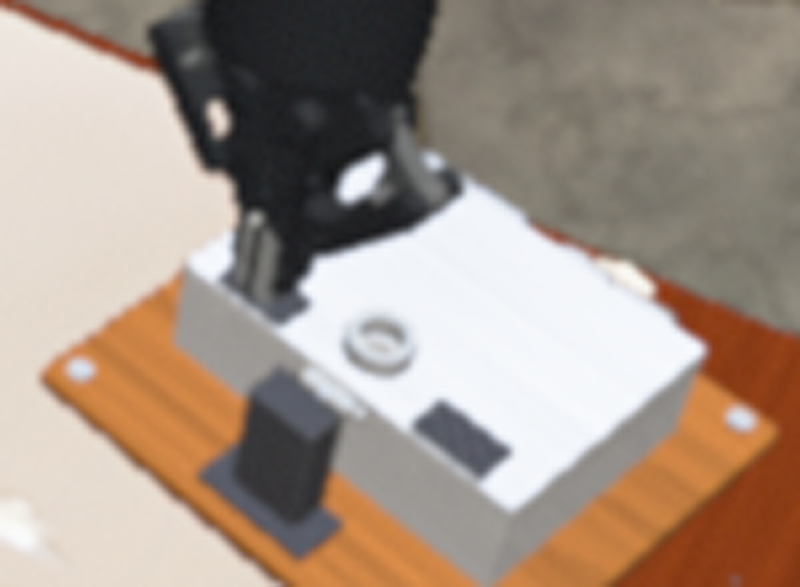

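The lid is flat and shut, with no gap along its front edge and the plunger over it at crop (335,390). Lifting off and looking from above.

```bash
python3 -m inch '{"delta_pos":[[0,0,-0.5],[0,0,-2],[0.5,-1,-4],[0.5,-1.5,-4],[0.5,-1.5,-4]],"turn":[[0,0,0],[0,0,0],[0,0,0],[0,0,0],[0,0,0]],"gripper":[255,255,255,150,150]}'
python3 -m inch '{"delta_pos":[[0.5,0,-2],[0,0,0],[0,0,0],[0,0,0],[0,0,0]],"turn":[[0,0,0],[0,0,0],[0,0,0],[0,0,0],[0,0,0]],"gripper":[150,150,150,150,150]}'
cat >> h.py <<'E'
def wshot(n):
    s=env.state();i=env.camera_info('wrist');p,d=env.camera('wrist')
    cv2.imwrite(f'pics/{n}.png',p);np.save(f'pics/{n}.npy',d);json.dump(dict({k:np.array(v).tolist() for k,v in i.items()},P=list(map(float,s['eef_pos'])),E=np.array(s['ee_rot']).tolist()),open(f'pics/{n}.json','w'))
    print(s['time'],s['eef_pos'],s['grip_width'])
E
python3 -c "
from h import *
wshot('w7')"
```

```text
time: 7.55
eef_pos: [526.5, -115.5, 189.6]
ee_rot: [[-0.963, 0.271, -0.0], [0.271, 0.963, -0.0], [-0.0, -0.0, -1.0]]
contact_force: [0.4, 0.4, -0.0]
grip_width: 0.331
time: 8.05
eef_pos: [521.5, -113.4, 207.1]
ee_rot: [[-0.963, 0.271, -0.002], [0.271, 0.963, 0.0], [0.002, -0.0, -1.0]]
contact_force: [-0.2, 0.1, -0.8]
grip_width: 0.411
8.05 [ 521.53392959 -113.40205677  207.08414726] 0.4112595079400214
```

View pics/w7.png

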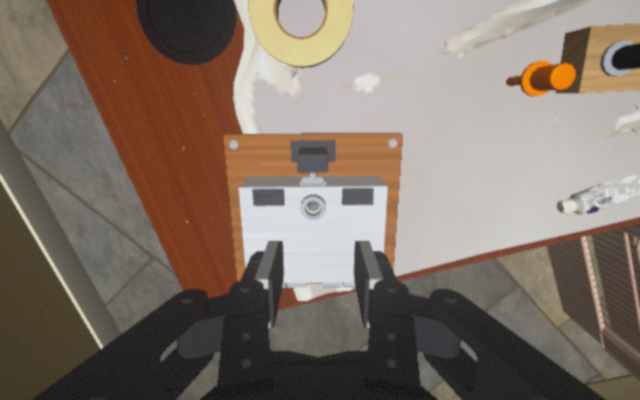

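```bash
python3 - <<'E'
from h import *
crop('pics/w7.png',220,130,420,280,'pics/w7c.png')
E
```

```text
pics/w7c.png f 4.0
```

View pics/w7c.png

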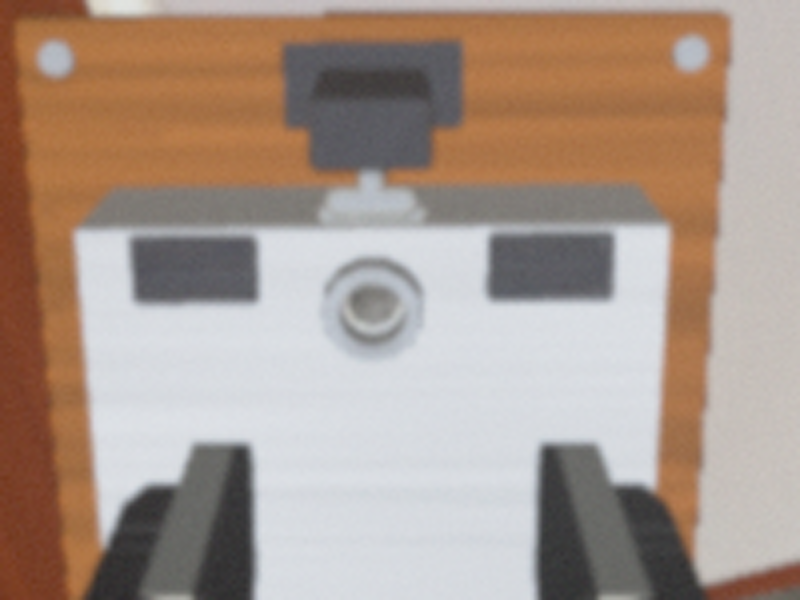

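```bash
python3 - <<'E'
from h import *
i=json.load(open('pics/w7.json'));d=np.load('pics/w7.npy')
g=lambda u,v,z:px2w(i,220+u/4,130+v/4,z=z)
A=g(670,224,58);B=g(74,228,58);H=g(373,306,68)
y=(A-B)/np.linalg.norm(A-B)
print('len',np.linalg.norm(A-B),'hole',H,'yaw',np.arctan2(-y[0],y[1]));M=(A+B)/2;x=np.array([y[1],-y[0],0]);print((H-M)@x,(H-M)@y)
P=np.array(i['P']);R=np.array(i['E'])
def dep(u,v):
    U=220+u/4;V=130+v/4;z=d[int(round(V)),int(round(U))];return px2w(i,U,V,depth=z)
for n,u,v in [('Ltip',210,452),('Rtip',580,452),('Lup',180,520),('Rup',610,520),('lid',300,400),('collar',333,310)]:
    w=dep(u,v);print(n,w.round(1),'tool',(R.T@(w-P)).round(1))
E
```

```text
len 150.00055294530264 hole [ 547.13446438 -124.15503752   68.        ] yaw -0.2678702249783976
17.83401082377054 0.22211754017019464
Ltip [ 506.6 -130.   228.8] tool [  9.9 -20.1 -21.6]
Rtip [518.  -88.  229.7] tool [ 10.4  23.5 -22.6]
Lup [ 506.  -130.7  245.8] tool [ 10.3 -20.8 -38.7]
Rup [518.1 -87.2 246.2] tool [ 10.5  24.3 -39.1]
lid [ 570.3 -150.9   58. ] tool [-57.4 -22.8 148.9]
collar [ 545.2 -133.9   68.8] tool [-28.6 -13.3 138.2]
```

```bash
python3 -m inch '{"delta_pos":[[1.5,3.8,0],[1.5,3.8,0],[1.5,3.8,0],[1.5,3.8,0],[1.5,3.8,0]],"turn":[[0,0,0],[0,0,0],[0,0,0],[0,0,0],[0,0,0]],"gripper":[110,110,110,110,110]}'
python3 -m inch '{"delta_pos":[[1.5,3.8,0],[1.5,3.8,0],[1.5,3.8,0],[1.5,3.8,0],[1.5,3.8,0]],"turn":[[0,0,0],[0,0,0],[0,0,0],[0,0,0],[0,0,0]],"gripper":[110,110,110,110,110]}'
python3 -m inch '{"delta_pos":[[0,0,0],[0,0,0],[0,0,0],[0,0,0],[0,0,0]],"turn":[[0,0,0],[0,0,0],[0,0,0],[0,0,0],[0,0,0]],"gripper":[110,110,110,110,110]}'
python3 -c "
from h import *
wshot('w8')"
```

```text
time: 8.6
eef_pos: [500.8, 91.1, 207.8]
ee_rot: [[-0.962, 0.271, -0.001], [0.271, 0.962, -0.0], [0.001, -0.001, -1.0]]
contact_force: [0.6, 0.1, 0.1]
grip_width: 0.571
time: 9.1
eef_pos: [480.1, 294.3, 207.7]
ee_rot: [[-0.963, 0.271, -0.001], [0.271, 0.963, -0.001], [0.001, -0.001, -1.0]]
contact_force: [1.3, -0.2, -0.3]
grip_width: 0.567
time: 9.6
eef_pos: [481.0, 291.5, 208.5]
ee_rot: [[-0.962, 0.273, 0.0], [0.273, 0.962, -0.0], [-0.0, -0.0, -1.0]]
contact_force: [-0.3, 0.5, 0.3]
grip_width: 0.57
9.6 [481.0210994  291.50021307 208.46017182] 0.5697326758165185
```

View pics/w8.png

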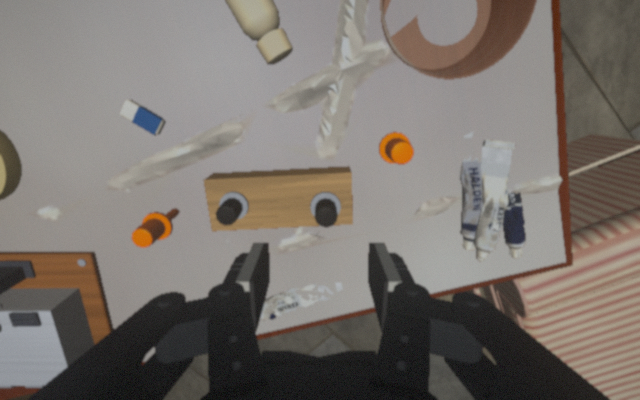

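```bash
python3 - <<'E'
from h import *
crop('pics/w8.png',190,120,430,300,'pics/w8c.png')
E
```

```text
pics/w8c.png f 3.3333333333333335
```

View pics/w8c.png

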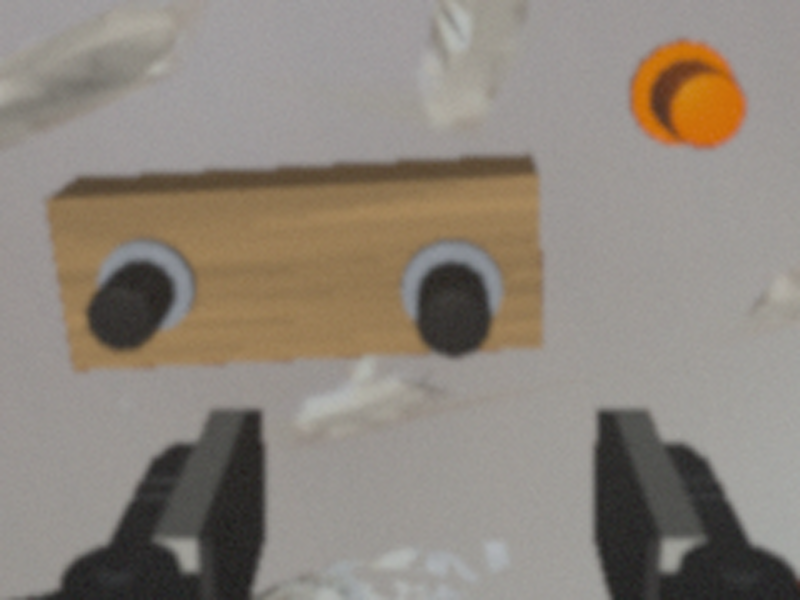

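```bash
python3 - <<'E'
from h import *
i=json.load(open('pics/w8.json'));d=np.load('pics/w8.npy')
P=np.array(i['P']);R=np.array(i['E']);f=3.33333
def dep(u,v):
    U=190+u/f;V=120+v/f;z=d[int(round(V)),int(round(U))];return px2w(i,U,V,depth=z)
for n,u,v,z in [('top',455,319,89),('flange',452,286,59),('shorttop',123,314,71),('shortfl',148,284,41)]:
    w=px2w(i,190+u/f,120+v/f,z=z);print(n,w.round(1),'tool',(R.T@(w-P)).round(1))
for n,u,v in [('Ltip',235,420),('Rtip',625,420),('top',455,319),('short',123,314)]:
    w=dep(u,v);print(n,w.round(1),'tool',(R.T@(w-P)).round(1))
E
```

```text
top [512.6 292.3  89. ] tool [-30.1   9.4 119.5]
flange [513.1 292.   59. ] tool [-30.7   9.2 149.5]
shorttop [490.6 196.   71. ] tool [-35.3 -89.3 137.5]
shortfl [491.4 195.5  41. ] tool [-36.2 -89.4 167.5]
Ltip [463.9 270.6 234.8] tool [ 10.7 -24.8 -26.3]
Rtip [479.3 322.1 233.4] tool [ 10.   29.  -24.9]
top [513.  292.2  87.8] tool [-30.6   9.4 120.6]
short [490.6 196.   71. ] tool [-35.3 -89.3 137.4]
```

```bash
python3 -m inch '{"delta_pos":[[-1,0.25,2.2],[-1,0.25,2.2],[-1,0.2,2.2],[0,0,2.2],[0,0,0]],"turn":[[0,0,0],[0,0,0],[0,0,0],[0,0,0],[0,0,0]],"gripper":[110,110,110,110,110]}'
python3 -c "
from h import *
wshot('w9');crop('pics/w9.png',190,150,430,330,'pics/w9c.png')"
```

```text
time: 10.15
eef_pos: [510.2, 289.9, 117.9]
ee_rot: [[-0.962, 0.272, -0.004], [0.272, 0.962, -0.003], [0.003, -0.004, -1.0]]
contact_force: [-0.4, -0.5, 0.8]
grip_width: 0.568
10.15 [510.16314368 289.90028471 117.89273969] 0.5680325560591639
pics/w9c.png f 3.3333333333333335
```

View pics/w9c.png

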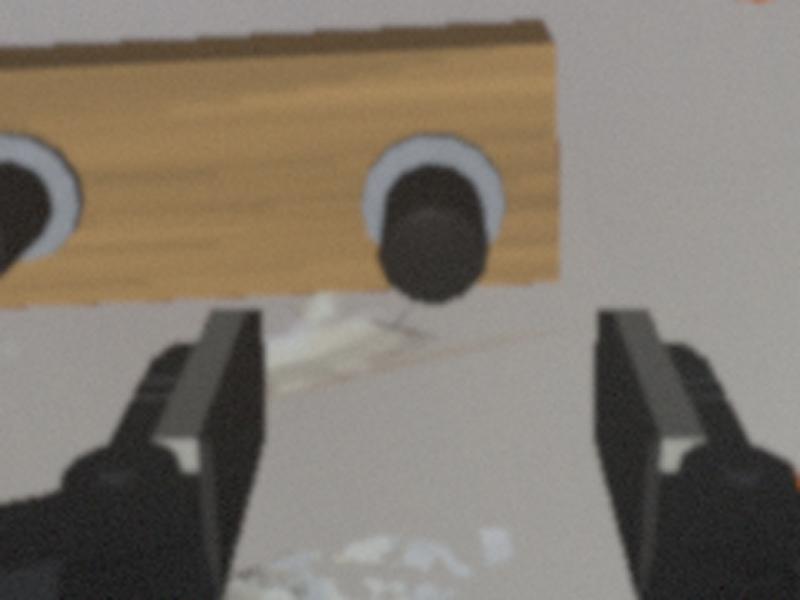

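```bash
python3 - <<'E'
from h import *
i=json.load(open('pics/w9.json'))
P=np.array(i['P']);R=np.array(i['E']);f=3.33333
for n,u,v,z in [('top',432,254,89),('flange',432,200,59)]:
    w=px2w(i,190+u/f,150+v/f,z=z);print(n,w.round(1),'tool',(R.T@(w-P)).round(1))
print(env.state()['eef_pos'])
E
```

```text
top [513.3 291.4  89. ] tool [-2.7  2.4 28.9]
flange [513.1 291.5  59. ] tool [-2.6  2.6 58.9]
[510.81248603 290.39912394 119.56839597]
```

```bash
python3 -m inch '{"delta_pos":[[-0.1,0,1.8],[0,0,1.8],[0,0,1.8],[0,0,1.6],[0,0,0.7]],"turn":[[0,0,0],[0,0,0],[0,0,0],[0,0,0],[0,0,0]],"gripper":[110,110,110,110,110]}'
python3 -m inch '{"delta_pos":[[0,0,0],[0,0,0],[0,0,0],[0,0,0],[0,0,0]],"turn":[[0,0,0],[0,0,0],[0,0,0],[0,0,0],[0,0,0]],"gripper":[110,110,160,180,200]}' 60
python3 -c "
from h import *
p,d=env.camera('scene');cv2.imwrite('pics/s9.png',p);crop('pics/s9.png',190,110,310,200,'pics/s9c.png');go([511,290,42])"
```

```text
time: 10.7
eef_pos: [512.4, 291.1, 43.6]
ee_rot: [[-0.963, 0.271, 0.0], [0.271, 0.963, 0.0], [-0.0, 0.0, -1.0]]
contact_force: [0.5, 0.3, 0.1]
grip_width: 0.57
time: 11.2
eef_pos: [512.8, 290.8, 44.2]
ee_rot: [[-0.962, 0.272, 0.001], [0.272, 0.962, 0.0], [-0.001, 0.0, -1.0]]
contact_force: [-0.9, -2.1, 6.2]
grip_width: 0.24
pics/s9c.png f 6.666666666666667
t 11.25 pos [512.8 290.8  44.2] tool delta cm [ 0.15 -0.13  0.22] F [-0.9 -0.7  5.6]
```

View pics/s9c.png

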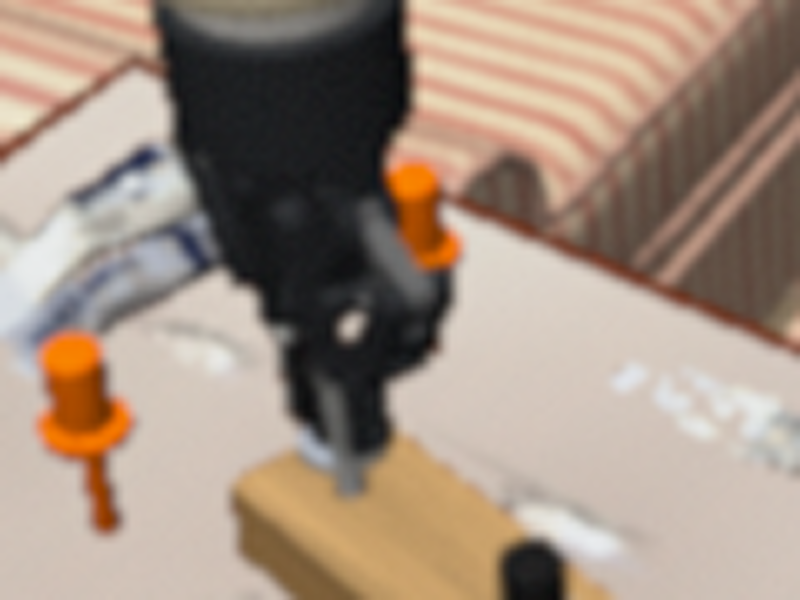

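```bash
python3 -m inch '{"delta_pos":[[0,0,0],[0,0,0],[0,0,0],[0,0,0],[0,0,0]],"turn":[[0,0,0],[0,0,0],[0,0,0],[0,0,0],[0,0,0]],"gripper":[230,230,255,255,255]}' 60
python3 -c "
from h import *
wshot('w10');crop('pics/w10.png',220,150,420,300,'pics/w10c.png')"
```

```text
time: 11.75
eef_pos: [512.8, 290.8, 44.2]
ee_rot: [[-0.962, 0.272, 0.001], [0.272, 0.962, 0.0], [-0.001, 0.0, -1.0]]
contact_force: [-1.3, -1.3, 6.7]
grip_width: 0.235
11.75 [512.76973099 290.82611688  44.22999878] 0.23546132709696824
pics/w10c.png f 4.0
```

View pics/w10c.png

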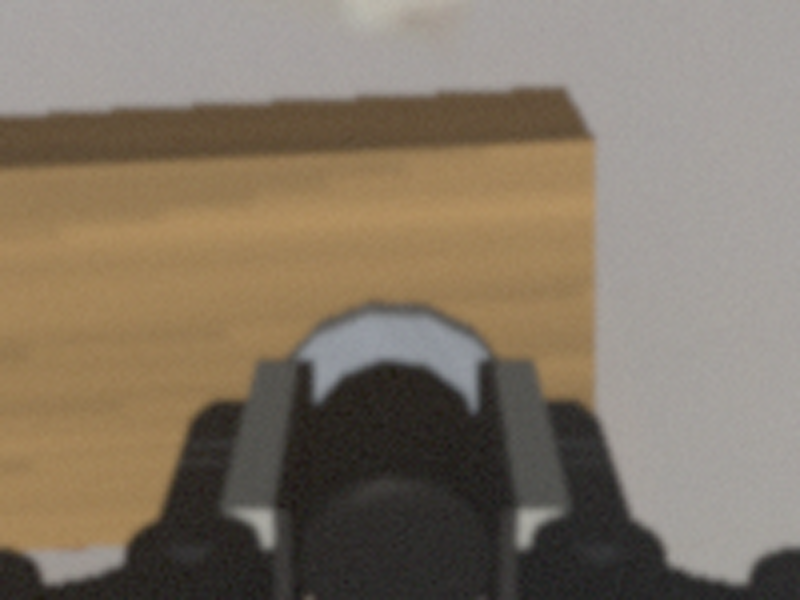

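The knob is held between the pads, with the flange rim just below the tips at crop (395,330). Lifting.

```bash
python3 -m inch '{"delta_pos":[[0,0,-0.4],[0,0,-1],[0,0,-1.5],[0,0,-1.5],[0,0,-2]],"turn":[[0,0,0],[0,0,0],[0,0,0],[0,0,0],[0,0,0]],"gripper":[255,255,255,255,255]}' 80
python3 -m inch '{"delta_pos":[[0,0,-2.5],[0,0,-2.5],[0,0,-2],[0,0,0],[0,0,0]],"turn":[[0,0,0],[0,0,0],[0,0,0],[0,0,0],[0,0,0]],"gripper":[255,255,255,255,255]}'
python3 -c "
from h import *
p,d=env.camera('scene');cv2.imwrite('pics/s11.png',p);crop('pics/s11.png',170,70,330,190,'pics/s11c.png')
wshot('w11');crop('pics/w11.png',220,150,420,300,'pics/w11c.png')"
```

```text
time: 12.3
eef_pos: [512.0, 290.9, 108.2]
ee_rot: [[-0.963, 0.271, -0.001], [0.271, 0.963, -0.0], [0.001, -0.001, -1.0]]
contact_force: [-0.5, -0.7, -0.5]
grip_width: 0.228
time: 12.8
eef_pos: [512.3, 291.1, 178.0]
ee_rot: [[-0.963, 0.271, 0.001], [0.271, 0.963, 0.001], [-0.0, 0.001, -1.0]]
contact_force: [0.1, -0.4, -1.9]
grip_width: 0.228
pics/s11c.png f 5.0
12.85 [511.92954243 290.89510135 177.18790485] 0.2296892535187822
pics/w11c.png f 4.0
```

View pics/s11c.png

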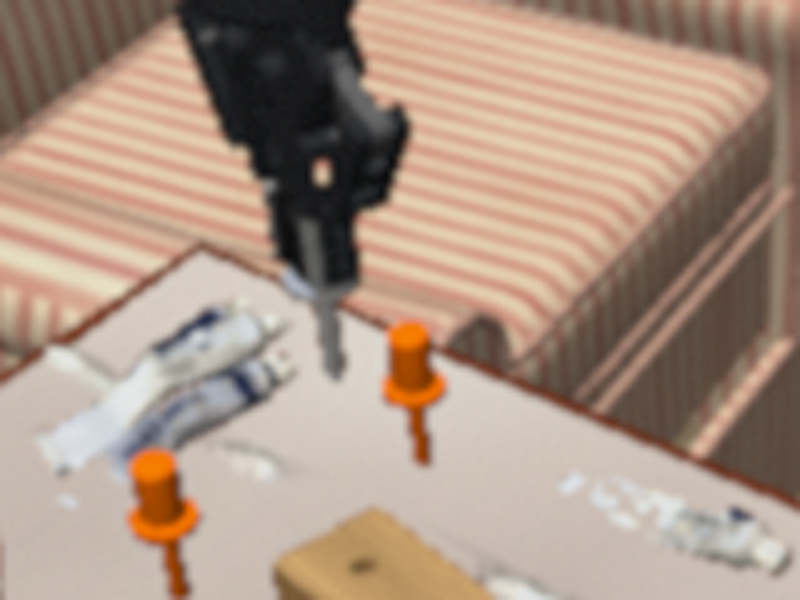

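View pics/w11c.png

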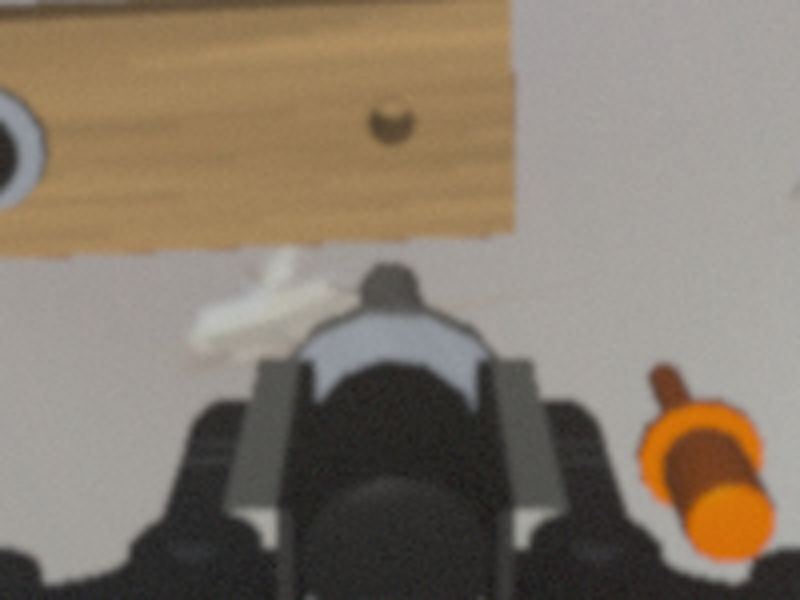

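```bash
python3 -m inch '{"delta_pos":[[-0.8,-2.1,0],[-1.6,-4.3,0],[-1.6,-4.3,0],[-1.6,-4.3,0],[-1.6,-4.3,0]],"turn":[[0,0,0],[0,0,0],[0,0,0],[0,0,0],[0,0,0]],"gripper":[255,255,255,255,255]}'
python3 -m inch '{"delta_pos":[[-1.6,-4.3,0],[-1.6,-4.3,0],[-1.6,-4.3,0],[-1.6,-4.2,0],[-1,-2.7,0]],"turn":[[0,0,0],[0,0,0],[0,0,0],[0,0,0],[0,0,0]],"gripper":[255,255,255,255,255]}'
python3 -m inch '{"delta_pos":[[0,0,0],[0,0,0],[0,0,0],[0,0,0],[0,0,0]],"turn":[[0,0,0],[0,0,0],[0,0,0],[0,0,0],[0,0,0]],"gripper":[255,255,255,255,255]}'
python3 -c "
from h import *
go([546.7,-124.9,160])
wshot('w12');crop('pics/w12.png',220,120,420,270,'pics/w12c.png')"
```

```text
time: 13.4
eef_pos: [528.6, 83.9, 176.5]
ee_rot: [[-0.963, 0.271, -0.002], [0.271, 0.963, -0.001], [0.001, -0.001, -1.0]]
contact_force: [0.7, -0.4, -0.8]
grip_width: 0.231
time: 13.9
eef_pos: [545.9, -128.9, 176.6]
ee_rot: [[-0.962, 0.274, -0.002], [0.274, 0.962, -0.001], [0.001, -0.002, -1.0]]
contact_force: [0.0, 0.3, -0.1]
grip_width: 0.227
time: 14.4
eef_pos: [546.9, -123.7, 177.3]
ee_rot: [[-0.963, 0.27, -0.0], [0.27, 0.963, 0.0], [0.0, 0.0, -1.0]]
contact_force: [-0.2, -0.2, -0.1]
grip_width: 0.231
t 14.4 pos [ 546.9 -123.7  177.3] tool delta cm [-0.01 -0.12  1.73] F [-0.2 -0.2 -0.1]
14.4 [ 546.88589481 -123.72373713  177.32561066] 0.23117997322214595
pics/w12c.png f 4.0
```

View pics/w12c.png

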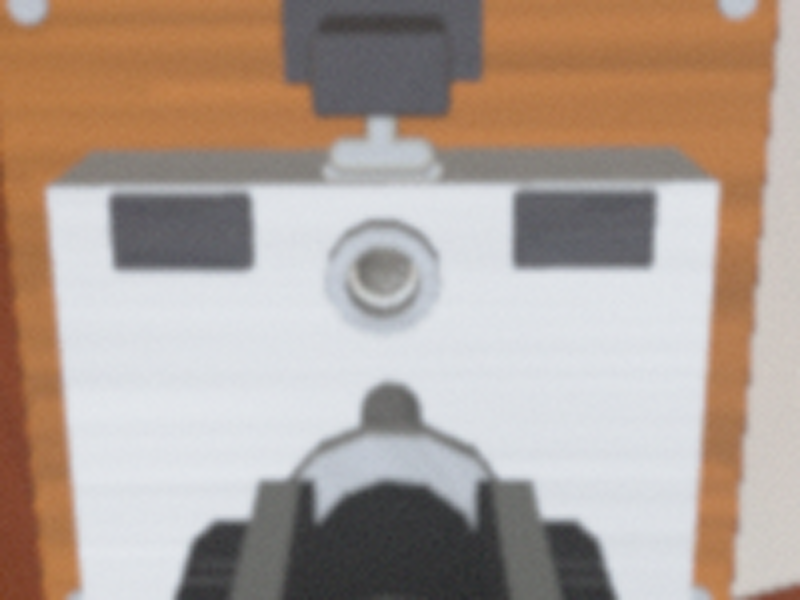

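```bash
python3 - <<'E'
from h import *
from scipy.optimize import least_squares
i=json.load(open('pics/w12.json'));P=np.array(i['P']);R=np.array(i['E'])
H=px2w(i,220+382/4,120+277/4,z=68);print('hole',H,'tool',R.T@(H-P))
d=np.load('pics/w12.npy')
for u,v in [(390,400),(390,415)]:
    z=d[int(round(120+v/4)),int(round(220+u/4))];w=px2w(i,220+u/4,120+v/4,depth=z);print('shank',z,(R.T@(w-P)).round(1))
# predicted pixels for axis offset 
for ox,oy in [(-.2,.8),(0,0),(-1,1),(-2,1)]:
    for zz in (38,32,-10): 
        q=[(w2px(i,P+R@np.array([ox+dx,oy+dy,zz]))-[220,120])*4 for dx,dy in [(0,0),(5,0),(2.5,0),(0,5),(0,-5)]];print(ox,oy,zz,np.round(q,0).tolist())
# socket from w11
j=json.load(open('pics/w11.json'));s=px2w(j,220+391/4,150+123/4,z=36);print('socket',s)
E
```

```text
hole [ 548.00662579 -124.82750547   68.        ] tool [ -1.40463758  -0.79153088 109.32503812]
shank 196.03824 [ 3.   1.1 25.2]
shank 188.24298 [ 3.8  1.1 17.3]
-0.2 0.8 38 [[388.0, 389.0], [388.0, 361.0], [388.0, 375.0], [418.0, 389.0], [358.0, 389.0]]
-0.2 0.8 32 [[388.0, 403.0], [388.0, 374.0], [388.0, 388.0], [419.0, 403.0], [357.0, 403.0]]
-0.2 0.8 -10 [[387.0, 524.0], [387.0, 489.0], [387.0, 506.0], [426.0, 524.0], [348.0, 524.0]]
0 0 38 [[383.0, 388.0], [383.0, 360.0], [383.0, 374.0], [414.0, 388.0], [353.0, 388.0]]
0 0 32 [[383.0, 402.0], [383.0, 373.0], [383.0, 387.0], [414.0, 402.0], [352.0, 402.0]]
0 0 -10 [[381.0, 523.0], [381.0, 487.0], [381.0, 505.0], [420.0, 523.0], [342.0, 523.0]]
-1 1 38 [[389.0, 394.0], [389.0, 366.0], [389.0, 380.0], [420.0, 394.0], [359.0, 394.0]]
-1 1 32 [[389.0, 408.0], [389.0, 379.0], [389.0, 393.0], [420.0, 408.0], [358.0, 408.0]]
-1 1 -10 [[389.0, 530.0], [389.0, 494.0], [389.0, 512.0], [427.0, 530.0], [350.0, 530.0]]
-2 1 38 [[389.0, 400.0], [389.0, 371.0], [389.0, 386.0], [420.0, 400.0], [359.0, 400.0]]
-2 1 32 [[389.0, 413.0], [389.0, 384.0], [389.0, 399.0], [420.0, 413.0], [358.0, 413.0]]
-2 1 -10 [[389.0, 537.0], [389.0, 501.0], [389.0, 519.0], [427.0, 536.0], [350.0, 537.0]]
socket [514.11866229 291.46063693  36.        ]
```

```bash
python3 -m inch '{"delta_pos":[[0,-0.18,1.5],[0,0,1.5],[0,0,1.5],[0,0,1.0],[0,0,0]],"turn":[[0,0,0],[0,0,0],[0,0,0],[0,0,0],[0,0,0]],"gripper":[255,255,255,255,255]}'
python3 -m inch '{"delta_pos":[[0,0,0],[0,0,0],[0,0,0],[0,0,0],[0,0,0]],"turn":[[0,0,0],[0,0,0],[0,0,0],[0,0,0],[0,0,0]],"gripper":[255,255,255,255,255]}'
python3 -c "
from h import *
wshot('w13');crop('pics/w13.png',250,150,390,255,'pics/w13c.png')
p,d=env.camera('scene');cv2.imwrite('pics/s13.png',p);crop('pics/s13.png',370,170,470,245,'pics/s13c.png')"
```

```text
time: 14.95
eef_pos: [545.6, -126.1, 121.3]
ee_rot: [[-0.963, 0.271, -0.002], [0.271, 0.963, 0.0], [0.002, -0.0, -1.0]]
contact_force: [0.1, 0.1, -0.5]
grip_width: 0.231
time: 15.45
eef_pos: [546.4, -126.7, 122.7]
ee_rot: [[-0.962, 0.271, 0.0], [0.271, 0.962, -0.0], [-0.0, 0.0, -1.0]]
contact_force: [-0.3, -0.4, -1.1]
grip_width: 0.229
15.45 [ 546.4275735  -126.7161225   122.67179198] 0.22879162554469035
pics/w13c.png f 5.714285714285714
pics/s13c.png f 8.0
```

View pics/w13c.png

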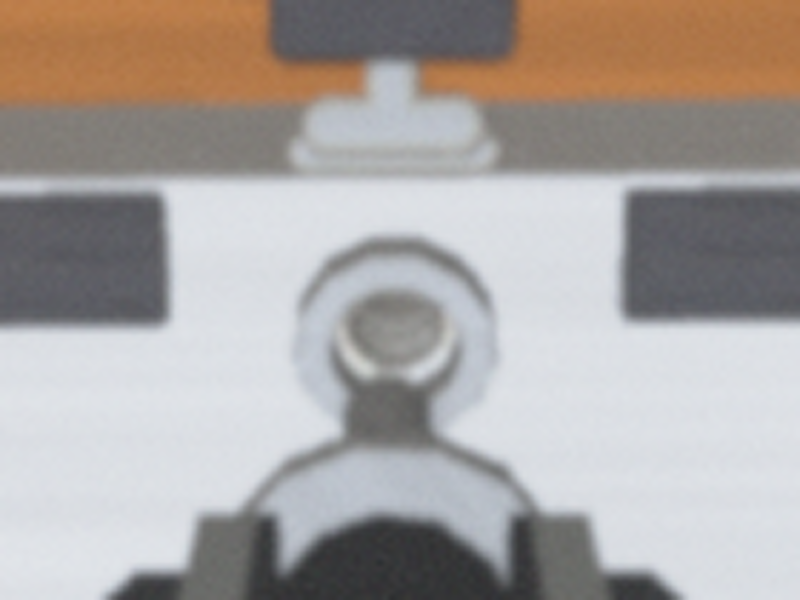

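View pics/s13c.png

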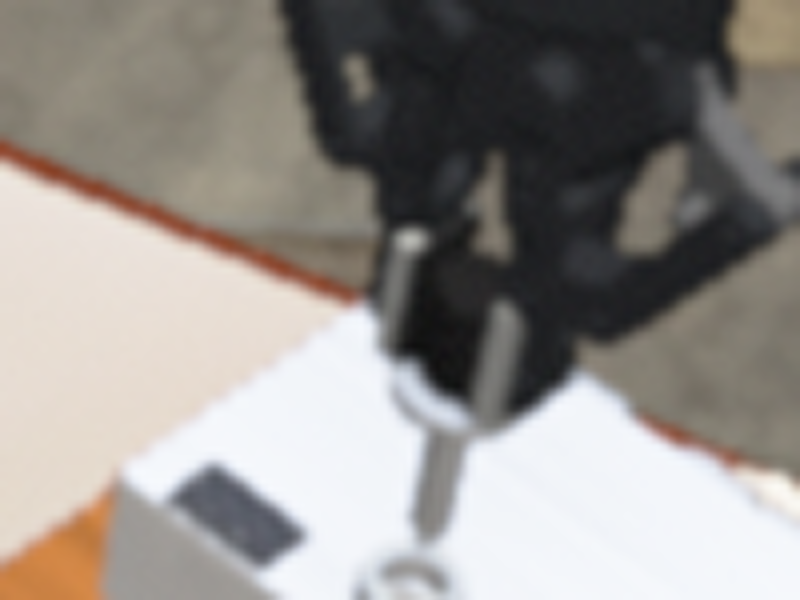

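```bash
python3 - <<'E'
from h import *
i=json.load(open('pics/w13.json'));P=np.array(i['P']);R=np.array(i['E']);f=5.71429
H=px2w(i,250+397/f,150+338/f,z=68);print('hole',H,'tool',R.T@(H-P))
d=np.load('pics/w13.npy')
for u,v in [(390,395),(390,410),(390,430)]:
    z=d[int(round(150+v/f)),int(round(250+u/f))];w=px2w(i,250+u/f,150+v/f,depth=z);print('shank',z,(R.T@(w-P)).round(1))
S=env.camera_info('scene')
pt=(370+430/8,170+537/8);pc=(370+410/8,170+580/8)
print('scene tip',px2w(S,*pt,z=122.7-38.2),'collar', px2w(S,*pc,z=68))
E
```

```text
hole [ 547.54543291 -124.44501291   68.        ] tool [-0.43545986  2.48601775 54.6721362 ]
shank 197.69026 [ 2.9  1.6 26.9]
shank 192.30269 [ 3.3  1.6 21.4]
shank 186.58073 [ 3.5  1.6 15.5]
scene tip [ 545.36251139 -131.7866764    84.5       ] collar [ 545.39349299 -129.58906506   68.        ]
```

```bash
python3 -m inch '{"delta_pos":[[0.07,0.13,0.6],[0,0,0.6],[0,0,0.5],[0,0,0.5],[0,0,0.3]],"turn":[[0,0,0],[0,0,0],[0,0,0],[0,0,0],[0,0,0]],"gripper":[255,255,255,255,255]}'
python3 -c "
from h import *
wshot('w14');crop('pics/w14.png',250,150,390,255,'pics/w14c.png')
p,d=env.camera('scene');cv2.imwrite('pics/s14.png',p);crop('pics/s14.png',370,180,470,255,'pics/s14c.png')"
```

```text
time: 16.05
eef_pos: [545.7, -125.3, 96.7]
ee_rot: [[-0.962, 0.271, -0.001], [0.271, 0.962, 0.0], [0.001, -0.0, -1.0]]
contact_force: [0.4, -1.2, -1.1]
grip_width: 0.23
16.05 [ 545.7481097  -125.25559481   96.67878675] 0.2304912325202082
pics/w14c.png f 5.714285714285714
pics/s14c.png f 8.0
```

View pics/w14c.png

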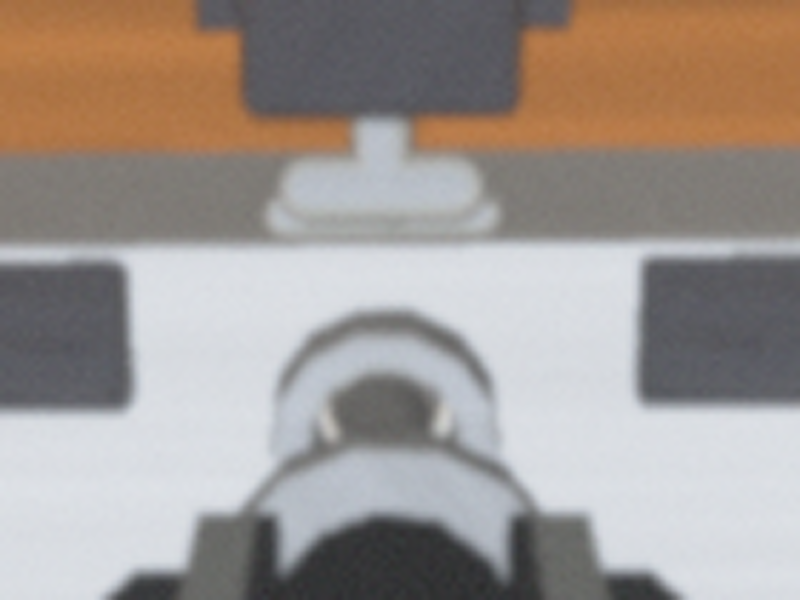

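View pics/s14c.png

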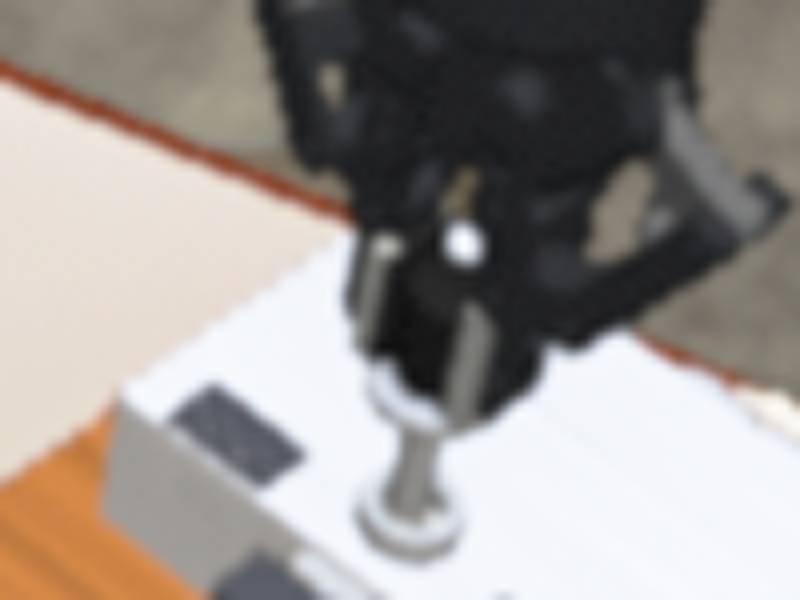

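```bash
python3 -m inch '{"delta_pos":[[0,-0.05,0.3],[0,0,0.3],[0,0,0.3],[0,0,0.3],[0,0,0.3]],"turn":[[0,0,0],[0,0,0],[0,0,0],[0,0,0],[0,0,0]],"gripper":[255,255,255,255,255]}'
python3 -c "
from h import *
s=env.state();print(s['eef_pos'],s['contact_force'],s['wrist_torque'])"
```

```text
time: 16.65
eef_pos: [545.9, -125.8, 82.2]
ee_rot: [[-0.962, 0.271, 0.0], [0.271, 0.962, -0.0], [-0.0, -0.0, -1.0]]
contact_force: [0.7, -0.1, -0.5]
grip_width: 0.228
[ 545.92163042 -125.75581379   82.17273888] [ 0.69857291 -0.14653199 -0.53379714] [ 0.00315207 -0.06768707  0.07311424]
```

```bash
python3 -m inch '{"delta_pos":[[0,0,0.4],[0,0,0.4],[0,0,0.4],[0,0,0.4],[0,0,0.4]],"turn":[[0,0,0],[0,0,0],[0,0,0],[0,0,0],[0,0,0]],"gripper":[255,255,255,255,255]}'
python3 -m inch '{"delta_pos":[[0,0,0.2],[0,0,0.2],[0,0,0.1],[0,0,0],[0,0,0]],"turn":[[0,0,0],[0,0,0],[0,0,0],[0,0,0],[0,0,0]],"gripper":[255,255,255,255,255]}'
```

```text
time: 17.15
eef_pos: [545.9, -125.8, 62.1]
ee_rot: [[-0.962, 0.271, 0.0], [0.271, 0.962, -0.0], [-0.0, -0.0, -1.0]]
contact_force: [0.3, -1.0, -0.9]
grip_width: 0.227
time: 17.65
eef_pos: [545.9, -125.8, 57.6]
ee_rot: [[-0.962, 0.271, 0.0], [0.271, 0.962, -0.0], [-0.0, -0.0, -1.0]]
contact_force: [-1.0, 0.7, 1.8]
grip_width: 0.227
```

Contact with the collar began at about the predicted height (TCP ≈58). Now pressing.

```bash
python3 -m inch '{"delta_pos":[[0,0,0.1],[0,0,0.1],[0,0,0.1],[0,0,0.1],[0,0,0]],"turn":[[0,0,0],[0,0,0],[0,0,0],[0,0,0],[0,0,0]],"gripper":[255,255,255,255,255]}'
python3 -m inch '{"delta_pos":[[0,0,0.1],[0,0,0.05],[0,0,0],[0,0,0],[0,0,0]],"turn":[[0,0,0],[0,0,0],[0,0,0],[0,0,0],[0,0,0]],"gripper":[255,255,255,255,255]}'
```

```text
time: 18.15
eef_pos: [546.0, -125.8, 53.6]
ee_rot: [[-0.962, 0.271, 0.0], [0.271, 0.962, -0.0], [-0.0, 0.0, -1.0]]
contact_force: [-1.4, 0.2, 6.1]
grip_width: 0.232
time: 18.65
eef_pos: [546.0, -125.8, 53.1]
ee_rot: [[-0.962, 0.272, 0.001], [0.272, 0.962, 0.0], [-0.001, 0.0, -1.0]]
contact_force: [-4.1, 1.0, 17.5]
grip_width: 0.232
```

```bash
python3 -m inch '{"delta_pos":[[0,0,0.03],[0,0,0],[0,0,0],[0,0,0],[0,0,0]],"turn":[[0,0,0],[0,0,0],[0,0,0],[0,0,0],[0,0,0]],"gripper":[255,255,255,255,255]}'
python3 -c "
from h import *
wshot('w15');crop('pics/w15.png',250,150,390,255,'pics/w15c.png')
p,d=env.camera('scene');cv2.imwrite('pics/s15.png',p);crop('pics/s15.png',340,160,500,280,'pics/s15c.png')
s=env.state();print(s['time'],s['eef_pos'],s['contact_force'])"
```

```text
time: 19.15
eef_pos: [546.1, -125.8, 53.0]
ee_rot: [[-0.962, 0.272, 0.001], [0.272, 0.962, 0.0], [-0.001, 0.0, -1.0]]
contact_force: [-4.0, 1.3, 21.6]
grip_width: 0.234
19.15 [ 546.0659733  -125.83028881   53.00875636] 0.2343775397375181
pics/w15c.png f 5.714285714285714
pics/s15c.png f 5.0
19.25 [ 546.04389732 -125.8075865    53.0063831 ] [-4.23764383  0.66577379 22.20200716]
```

View pics/w15c.png

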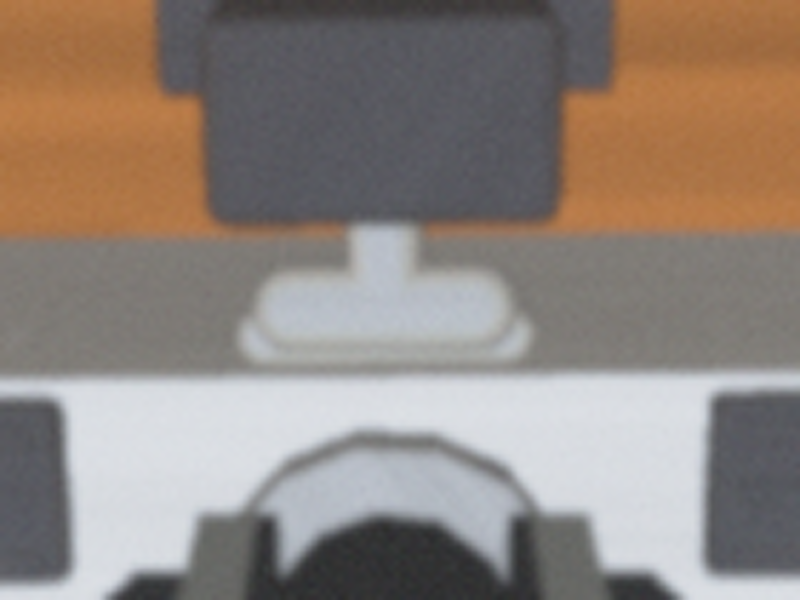

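View pics/s15c.png

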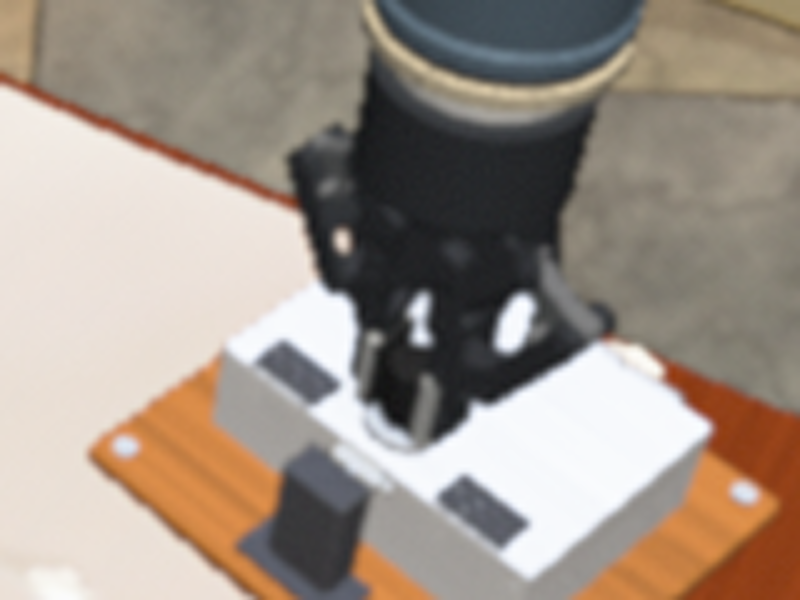

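View pics/s15.png

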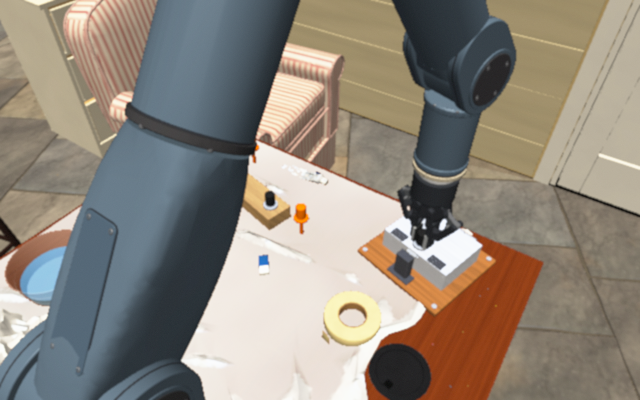

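The flange sits on the collar, with nothing left showing between the flange and the lid. The lid is shut under the plunger at crop (385,300). The short pin, eraser, tape roll and paint tube are unmoved, and the push holds steady at about 22 N. Handing in.

```bash
python3 -c "
from plant import env
env.job_done();s=env.state();print(s['time'],s['eef_pos'],s['contact_force'])"
```

```text
the job is handed in; nothing more can be done
the job is handed in; nothing more can be done
```

I shut the mould until its catch held, put the long black-knobbed pin down through both halves, and handed the job in while still gripping the pin and pressing it down. The robot's clock stood at about 19.3 s of the 64 s allowed.

**Last checks**
- **Lid:** it lies flat under the plunger and stayed shut after I lifted off.
- **Pin:** no side force built up as it went through both holes. The collar was met at a reported TCP height of about 58 mm and bottomed at 53.0 mm. That is the full 5 mm of travel and matches the predicted 53.2 mm.
- **Push:** steady at about 22 N, against the 8 N needed. The pin had not slipped in the grip.
- **Other things:** the short pin, eraser, tape roll and paint tube are where they were.

**What disagreed**
- **Fingertip position:** the tips turned out to be about 15 to 20 mm behind the reported TCP, not 11 mm ahead of it. My first press therefore stopped with the lid about 0.18 rad open. I measured the offset and pressed again.
- **Press force:** the force reading peaked at 41.8 N for a moment as the lid bottomed. It came through the fingertips on the thumb rest, so I take it not to count against the 40 N limit for the arm and gripper body, but I can't confirm that.
- **Cameras:** the scene and top cameras differed from the wrist camera by about 4 to 5 mm. I relied on the wrist camera for the grasp and mainly on it for the insertion.

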